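Take the hot lid off the candle pot with the lid lifter

ROBOT

A 7-joint arm with a two-finger parallel gripper is mounted at the origin on the work surface. World frame = base frame: x ahead of the robot, y to its left, z up, the work surface at z = 0. Lengths are in m, angles in rad, forces in N, time in s.
With the tool pointing down it reaches from about 0.425 to 0.925 m from the base axis. Payload 6.8 kg.
Tool frame: the origin (TCP) lies at the very end of the fingers, on their centre line; the grasp point (between the pads) lies 19 mm behind it; y points along the fingers, z is the direction in which the jaws open and shut, and the axes are right-handed (so a half turn about y gives the same grasp; the last joint's range is limited). The gripper opens to 85 mm and grips with 20 to 120 N. Pads are 22 mm wide; open, the fingers measure 114 mm over their backs; the gripper's body (76 mm by 85 mm) begins 54 mm behind the grasp point. The pads swing forward as they close: fully open they stand 13 mm farther back than shut.
Start: joints at [1.006, 0.477, 0.022, 1.555, -0.011, 1.109, -0.083], TCP at [0.298, -0.606, 0.231] pointing down, gripper open.
Joint ranges: [-2.96, 2.96], [-0.34, 2.1], [-1.41, 1.46], [0.24, 2.44], [-1.37, 4.51], [0.17, 1.92], [-2.96, 2.96]. Speed limits (rad/s): [2.39, 2.39, 3.14, 3.14, 3.14, 3.14, 3.14].

INTERFACE

Orientations are given as a rotation vector (axis times angle).
In Python, from bench import r gives the robot as it stands.
- The arm moves only by the tool drive_tool, never from a script. Its argument "series" is a list of rows, each a list of 7 numbers: the shift along the tool's x, y, z in mm, then the turn, a rotation vector about the tool's x, y, z in degrees, then the finger opening in mm, from 0 to 85.4. In form: [[tx, ty, tz, wx, wy, wz, grip], ...]. A call has 1 to 5 rows; each row is the pose to reach, as a shift and turn from the pose measured when the call began, along the tool's axes at that moment; what a row does not reach only later rows make up. A row lasts 1/10 s, in which the tool goes at most 50 mm and 8.59 degrees, less where a joint would pass 70% of its speed; a pose out of reach is approached as far as the arm can. A call with a gripper value outside its range is refused whole. The fingers move at their own pace and stop on an object; "squeeze" is the grip in N (left out, the last holds). Time passes only in rows, so rows that repeat a pose let the fingers close. It gives the time, the measured TCP pose, the force and the opening at its end, in the units of the state.
- r.get_obs(): the state, without advancing time (a new reading comes with each control period).
- r.grab_frame(name): name is "scene" or "top" or "wrist"; returns a dict with "frame" (400x640x3 uint8, blue, green, red), "intrinsics" (3x3 intrinsics, pixels), "rvec" (rotation vector, rad) and "tvec" (3), from world to camera coordinates, as OpenCV has them. Camera axes: x right, y down, z forward; pixel columns grow to the right and rows downward; lengths in m; the calibration is good to about 2 mm. The wrist camera is an equidistant fisheye: a pixel r from the principal point sees the ray r / f radians off the axis. A picture is of the moment at which its call begins. There is no depth.
- r.hand_in(): hands the job in, once; it reports no verdict.
The state is a dict: "clock": time; "joints": joint angles; "qvel": joint speeds; "tau": joint torques, N m; "tcp_pos": TCP position; "orientation": TCP orientation; "contact_force": force on the tool from outside, world axes, zero at the start; "moment": the same for the moment, N m; "grip_width": finger opening in m.
Only numpy, scipy, OpenCV 4.12 (cv2) and the standard library are available. Lean on these libraries where they do the work, as an engineer would, in place of code of your own. Each camera call takes 0.05 s, during which the arm holds its last target.

TASK

The steel lid of the candle pot is hot: with the C-shaped lid lifter, hook it by its loop, lift it straight off the pot while it hangs level, and set it down gently and flat in the middle of the square wooden board, without touching the lid with the gripper or arm and without tipping or dropping it. Then draw the lifter out of the loop, stand it upright on its foot on a free spot of the glass, and let go of it. Leave the pot, the board and the other things on the shelf where they are.

Things in the scene. Friction and masses are not known exactly. Their poses are not given: they have to be found in the camera images.
- pot: Open round terracotta candle pot, 110 mm outside diameter, 60 mm tall, with a candle inside; loose, 0.7 kg. Origin at the centre of its underside, z up.
- lid: Round steel lid on the pot, 116 mm wide, 0.14 to 0.24 kg, balanced about its middle. A plug under it (86 mm diameter, 6 mm deep) hangs loosely in the pot's 98 mm mouth; the 4 mm rim disc above lies on the pot's rim. Origin at the centre of the plug's underside, z up; the disc's top is at z = 10 mm. The loop handle on top (lid_loop) is looked through along the lid's x axis.
- lid_loop (a point): Middle of the loop's straight top bar, 55 mm above the lid's origin. The bar is round, 8 mm thick, along the lid's y axis; its two posts leave 52 mm clear between them, and 41 mm is clear between the lid's top and the bar's underside. Axes as the lid's; at the start the lid's x axis points within 0.4 rad of world +x (away from the robot).
- board: Flat square wooden board, 150 x 150 mm, 10 mm thick, lying loose on the glass. Origin at the centre of its underside.
- lifter: C-shaped lid lifter standing on the glass, 120 mm tall, 0.22 kg; C open to its +x (blade tip), at the start within 0.35 rad of world +x. Origin at its underside below lifter_handle. Bottom arm: steel blade 24 mm wide, 5 thick, x -66 to 44 mm, upturned tip 8 mm above the blade at x 40 to 44, ridge 4 mm high at x -6 to -2. Foot 70 mm wide at x -66 to -46. Upright plate at x -58 to -54.
- lifter_handle (a point): Point to grip on the lifter's wooden handle (top arm of the C), half-way up the handle, 109 mm above the lifter's underside. The handle is a bar 22 mm wide (lifter's y), 22 mm tall, from x = -58 to +41 mm; 93 mm is free between the blade's top and the handle. Axes as the lifter's.
- lifter_seat (a point): Point on the top of the lifter's blade, half-way between ridge and upturned tip, where the loop's bar should rest: 19 mm ahead (+x) of the handle point and 104 mm below it. Axes as the lifter's.
- bell: Bystander: chrome desk bell on a black base, 80 mm diameter, 52 mm tall. Origin under its centre.
- dicebox: Bystander: closed black plastic dice box, 79 x 114 mm, 48 mm tall. Origin under its centre.
- tumbler: Bystander: frosted tumbler, 74 mm diameter at the rim, 85 mm tall. Origin under its centre.
- torch: Bystander: small torch lying down, 120 mm long, 34 mm thick. Origin under it near the middle.
Not all that is in view belongs to the job. Leave any blue or turquoise look-alike of the lifter alone. There is more than one size of the board; the one meant has the size given above.

How it is judged:
By the outcome, as a careful person would: the job done as asked, in the order asked, and still so for the second after the job is handed in, with the robot touching nothing.
It also fails if it takes over 72 s, if anything falls off the work surface, if the arm or the gripper's body presses on something with over 40 N, if the wrist force passes 120 N, or if a joint passes its speed limit or range.

## Working session

There is one attempt and no reset: what is moved stays moved. The work goes in short steps, Python scripts to look and compute and a tool call to move; the robot and the scene stay as the last step left them, time stands still between calls to the robot, and variables do not carry over. Pictures are saved under pics/ and viewed, and the job is handed in when it is done.

Besides the shell and the picture viewer there is one more tool, called after "Call:" as name(argument=value, ...), one argument or row to a line, values as JSON. drive_tool: Moves the arm, as the interface text tells. Its arguments: {"type":"object","properties":{"series":{"type":"array","items":{"type":"array","items":{"type":"number"}}},"squeeze":{"type":"number"}},"required":["series"]}

```bash
mkdir -p pics; ls
cat > h.py <<'E'
import numpy as np, cv2
from scipy.spatial.transform import Rotation as R
from bench import r
def grab(name,fn):
    d=r.grab_frame(name); cv2.imwrite('pics/'+fn,d['frame']); np.savez('pics/'+fn+'.npz',**d); return d
def load(fn): return dict(np.load('pics/'+fn+'.npz'))
def ray(d,u,v,fish=False):
    K=d['intrinsics'];Rm=cv2.Rodrigues(np.array(d['rvec'],float))[0];t=np.array(d['tvec'],float).ravel()
    x=(u-K[0,2])/K[0,0];y=(v-K[1,2])/K[1,1]
    if fish:
        th=np.hypot(x,y); s=np.sin(th)/th if th>1e-9 else 1; c=np.array([x*s,y*s,np.cos(th)])
    else: c=np.array([x,y,1.])
    return -Rm.T@t, Rm.T@c
def onz(d,u,v,z,fish=False):
    o,k=ray(d,u,v,fish); return o+k*(z-o[2])/k[2]
def proj(d,p,fish=False):
    K=d['intrinsics'];Rm=cv2.Rodrigues(np.array(d['rvec'],float))[0];t=np.array(d['tvec'],float).ravel()
    c=Rm@np.array(p,float)+t
    if fish:
        n=np.hypot(c[0],c[1]);th=np.arctan2(n,c[2]);x,y=c[0]/n*th,c[1]/n*th
    else: x,y=c[0]/c[2],c[1]/c[2]
    return np.array([K[0,0]*x+K[0,2],K[1,1]*y+K[1,2]])
def tri(rays):
    A=np.zeros((3,3));b=np.zeros(3)
    for o,k in rays:
        k=k/np.linalg.norm(k);P=np.eye(3)-np.outer(k,k);A+=P;b+=P@o
    return np.linalg.solve(A,b)
def state():
    o=r.get_obs(); Rm=R.from_rotvec(o['orientation']).as_matrix()
    np.set_printoptions(precision=4,suppress=True)
    print('t',o['clock'],'tcp',np.array(o['tcp_pos']),'F',np.array(o['contact_force']),'M',np.array(o['moment']),'w',o['grip_width'],'q',np.array(o['joints']));print(Rm); return o,Rm
E
python3 - <<'E'
from h import *
state()
for n in ['scene','top','wrist']:
    d=grab(n,n+'0.png'); print(n,d['intrinsics'].tolist(),ray(d,320,200,n=='wrist'))
E
```

```text
pics
t 0.0 tcp [ 0.2974 -0.6053  0.2303] F [-0.4795  0.4091 -0.073 ] M [-0.0028  0.0229 -0.0006] w 0.08524081876337504 q [ 1.0059  0.4778  0.0223  1.5565 -0.0115  1.1093 -0.0831]
[[-0.8975 -0.0009  0.4411]
 [-0.4411  0.0016 -0.8975]
 [ 0.0001 -1.     -0.0018]]
scene [[435.51492081086474, 0.0, 316.28298340057063], [0.0, 435.51492081086474, 193.8692933679984], [0.0, 0.0, 1.0]] (array([1.2164, 0.5959, 1.0337]), array([-0.542 , -0.3925, -0.7433]))
top [[437.28601185659875, 0.0, 311.8086796136998], [0.0, 437.28601185659875, 203.51270340981537], [0.0, 0.0, 1.0]] (array([0.2962, 0.0887, 1.2833]), array([ 0.2184, -0.0217, -0.9758]))
wrist [[309.70691628693146, 0.0, 319.77626038199884], [0.0, 309.70691628693146, 203.2779418813246], [0.0, 0.0, 1.0]] (array([ 0.3687, -0.5708,  0.374 ]), array([-0.2698, -0.1309, -0.954 ]))
```

View pics/scene0.png

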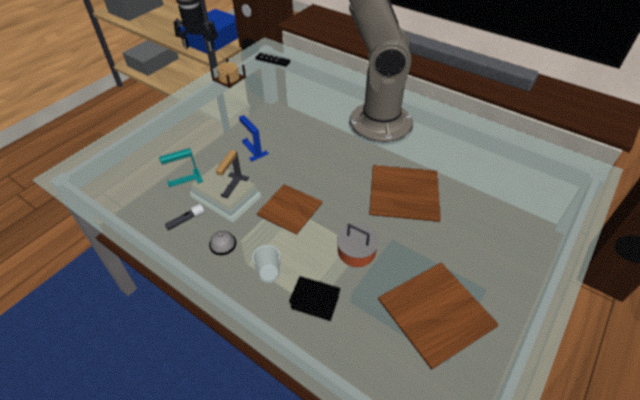

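View pics/top0.png

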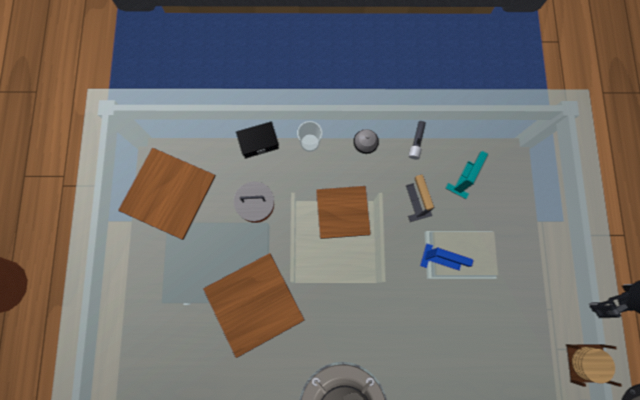

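View pics/wrist0.png

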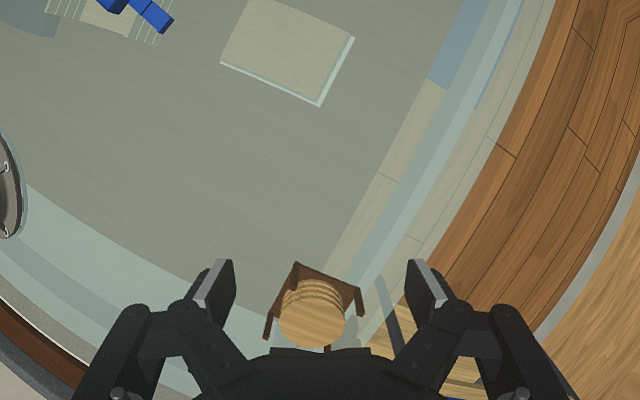

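Run:
```python
from h import *
d=load('top0.png');f=d['frame']
a=cv2.resize(f[160:235,385:455],None,fx=8,fy=8,interpolation=cv2.INTER_CUBIC);cv2.imwrite('pics/z1.png',a)
b=cv2.resize(f[170:255,220:385],None,fx=4.8,fy=4.8,interpolation=cv2.INTER_CUBIC);cv2.imwrite('pics/z2.png',b)
s=load('scene0.png')['frame']
c=cv2.resize(s[140:215,185:275],None,fx=7,fy=7,interpolation=cv2.INTER_CUBIC);cv2.imwrite('pics/z3.png',c)
# board
hsv=cv2.cvtColor(f,cv2.COLOR_BGR2HSV)
for box in [(305,175,385,250),(110,140,225,245),(195,245,315,365)]:
    x0,y0,x1,y1=box; h=hsv[y0:y1,x0:x1]
    m=((h[...,0]<14)&(h[...,1]>100)).astype(np.uint8)
    cs=cv2.findContours(m,cv2.RETR_EXTERNAL,cv2.CHAIN_APPROX_NONE)[0];k=max(cs,key=cv2.contourArea)
    P=np.array([onz(d,p[0][0]+x0,p[0][1]+y0,.01)[:2] for p in k],np.float32)
    print(cv2.minAreaRect(P))
```

```text
((0.5467894673347473, -0.006932348012924194), (0.14734476804733276, 0.14679570496082306), 4.455329418182373)
((0.6037166714668274, 0.5184558629989624), (0.21415388584136963, 0.2134900987148285), 66.42652893066406)
((0.2787001132965088, 0.2512715756893158), (0.21325740218162537, 0.21378730237483978), 28.241439819335938)
```

View pics/z1.png

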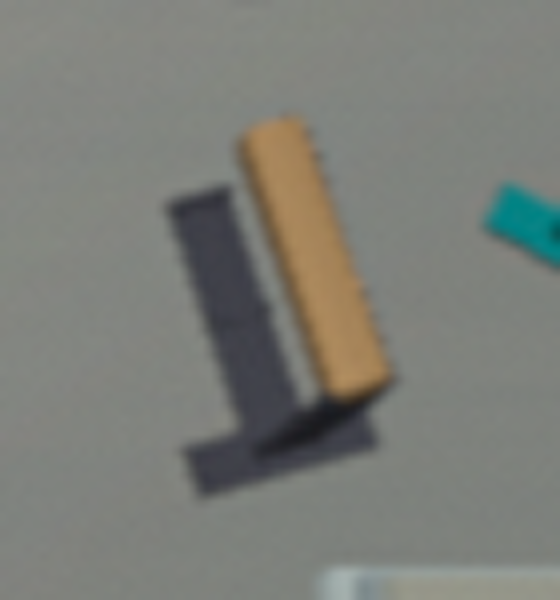

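View pics/z2.png

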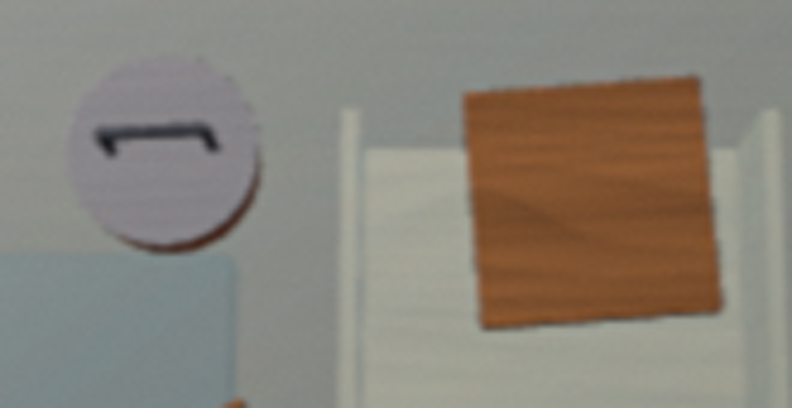

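View pics/z3.png

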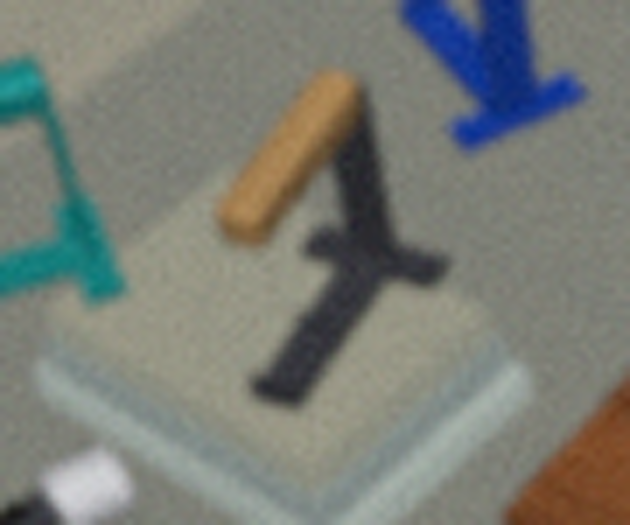

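```bash
cat > m.py <<'E'
from h import *
d=load('top0.png');f=d['frame'];hsv=cv2.cvtColor(f,cv2.COLOR_BGR2HSV)
def con(m,x0,y0):
    k=max(cv2.findContours(m.astype(np.uint8),cv2.RETR_EXTERNAL,cv2.CHAIN_APPROX_NONE)[0],key=cv2.contourArea)
    return [(p[0][0]+x0,p[0][1]+y0) for p in k]
h=hsv[160:235,385:455].astype(int); m=(h[...,0]>8)&(h[...,0]<25)&(h[...,1]>90)
k=con(m,385,160)
for z in (.12,.109): print('handle',z,cv2.minAreaRect(np.array([onz(d,*p,z)[:2] for p in k],np.float32)))
g=f[160:235,385:455].astype(int); m=(g.max(2)<90)&~m
Z=lambda x,y:((x+.5)/8-.5+385,(y+.5)/8-.5+160)
for n,p,z in [('tipL',(165,208),.013),('tipR',(232,185),.013),('footFL',(182,450),.005),('footBL',(198,495),.005),('footBR',(378,440),.005),('blade L at ridge',(213,335),.005),('R',(270,312),.005),('handle FL top',(248,140),.118),('hFR',(305,122),.118),('hBL',(330,395),.118),('hBR',(390,378),.118)]:
    print(n,onz(d,*Z(*p),z))
Z2=lambda x,y:((x+.5)/4.8-.5+220,(y+.5)/4.8-.5+170)
for n,p,z in [('barL',(97,132),.109),('barR',(211,128),.109),('postLbase',(112,155),.064),('postRbase',(217,150),.064)]:
    print(n,onz(d,*Z2(*p),z))
# lid disc
h=hsv[170:240,225:285].astype(int);g=f[170:240,225:285].astype(int)
# purple-ish disc: b>g
m=(g[...,0]-g[...,1]>4)
cv2.imwrite('pics/lm.png',cv2.resize(m.astype(np.uint8)*255,None,fx=6,fy=6,interpolation=0))
k=con(m,225,170);P=np.array([onz(d,*p,.064)[:2] for p in k],np.float32)
print('lid',cv2.minEnclosingCircle(P),cv2.fitEllipse(P))
E
python3 m.py
```

```text
handle 0.12 ((0.5796434879302979, -0.2216504067182541), (0.0989900529384613, 0.022049430757761), 15.333580017089844)
handle 0.109 ((0.5823239088058472, -0.22458535432815552), (0.09992609918117523, 0.02225792594254017), 15.333551406860352)
tipL [ 0.62551587 -0.19522619  0.013     ]
tipR [ 0.63449729 -0.22079657  0.013     ]
footFL [ 0.53473302 -0.19931868  0.005     ]
footBL [ 0.51777935 -0.20450389  0.005     ]
footBR [ 0.53868642 -0.27247644  0.005     ]
blade L at ridge [ 0.57854978 -0.21287684  0.005     ]
R [ 0.5874351  -0.23467785  0.005     ]
handle FL top [ 0.6226186 -0.2015051  0.118    ]
hFR [ 0.62912524 -0.22155187  0.118     ]
hBL [ 0.53278518 -0.22507752  0.118     ]
hBR [ 0.53874029 -0.2458417   0.118     ]
barL [0.56664599 0.28345401 0.109     ]
barR [0.56916418 0.21812861 0.109     ]
postLbase [0.56300596 0.28149611 0.064     ]
postRbase [0.56620216 0.21918547 0.064     ]
lid ((0.5773930549621582, 0.2603924870491028), 0.03603700175881386) ((0.5784412026405334, 0.2606385052204132), (0.010274541564285755, 0.0718834400177002), 2.2738895416259766)
```

```bash
cat >> h.py <<'E'
def go(pos,yaw):
    o,Rm=state(); y=np.radians(yaw)
    T=np.array([[-np.cos(y),0,np.sin(y)],[-np.sin(y),0,-np.cos(y)],[0,-1,0]])
    print('SHIFT',Rm.T@(np.array(pos)-o['tcp_pos'])*1000,'ROT',np.degrees(R.from_matrix(Rm.T@T).as_rotvec()))
E
python3 -c "
from h import *
go([.5877,-.2195,.23],15.3)"
```

```text
t 0.15 tcp [ 0.2975 -0.6054  0.2306] F [-0.1758  0.3187 -1.0271] M [-0.027  -0.0392 -0.0392] w 0.08518122421678383 q [ 1.0059  0.4776  0.0224  1.5562 -0.0115  1.1093 -0.0831]
[[-0.8975 -0.0007  0.4411]
 [-0.4411  0.0011 -0.8975]
 [ 0.0001 -1.     -0.0013]]
SHIFT [-430.6596    0.8166 -218.339 ] ROT [ 0.0752 10.8747  0.0144]
```

Call:
drive_tool(
  series=[
    [-45, 0, -22, 0, 2, 0, 85],
    [-90, 0, -45, 0, 4, 0, 85],
    [-135, 0, -68, 0, 6, 0, 85],
    [-180, 0, -91, 0, 8, 0, 85],
    [-225, 0, -114, 0, 10.9, 0, 85],
  ],
)

```text
clock: 0.65
tcp_pos: [0.4485, -0.404, 0.2305]
orientation: [-0.278, 2.082, -2.079]
contact_force: [0.6, -0.7, 0.4]
grip_width: 0.0851
```

```bash
python3 -c "
from h import *
go([.5877,-.2195,.23],15.3)"
```

```text
t 0.65 tcp [ 0.4485 -0.404   0.2305] F [ 0.6488 -0.701   0.3942] M [-0.0137 -0.0943 -0.0276] w 0.08511873755038542 q [ 0.6439  0.362  -0.0176  1.7318  0.0065  1.0494 -0.6819]
[[-0.9652 -0.0009  0.2616]
 [-0.2616  0.0014 -0.9652]
 [ 0.0005 -1.     -0.0016]]
SHIFT [-182.6609    0.6609 -141.6121] ROT [ 0.0922 -0.1331  0.0297]
```

Call:
drive_tool(
  series=[
    [-38, 0, -29, 0, 0, 0, 60],
    [-76, 0, -58, 0, 0, 0, 60],
    [-114, 0, -88, 0, 0, 0, 60],
    [-152, 0, -118, 0, 0, 0, 60],
    [-182.7, 0.7, -141.6, 0.1, -0.1, 0, 60],
  ],
)

```text
clock: 1.15
tcp_pos: [0.5893, -0.2162, 0.2299]
orientation: [-0.281, 2.078, -2.077]
contact_force: [1.2, -0.5, -0.7]
grip_width: 0.0602
```

```bash
python3 -c "
from h import *
go([.5877,-.2195,.23],15.3)
d=grab('wrist','w1.png')
d2=grab('top','t1.png')
"
```

```text
t 1.15 tcp [ 0.5893 -0.2162  0.2299] F [ 1.2083 -0.4828 -0.7423] M [ 0.01   -0.0048 -0.0161] w 0.06019173526022915 q [ 0.325   0.4038 -0.0961  1.6706  0.0424  1.0694 -1.0859]
[[-0.9641 -0.0001  0.2656]
 [-0.2656  0.0006 -0.9641]
 [-0.0001 -1.     -0.0006]]
SHIFT [ 2.3678 -0.0994  2.7247] ROT [ 0.0353  0.1011 -0.0043]
```

View pics/w1.png

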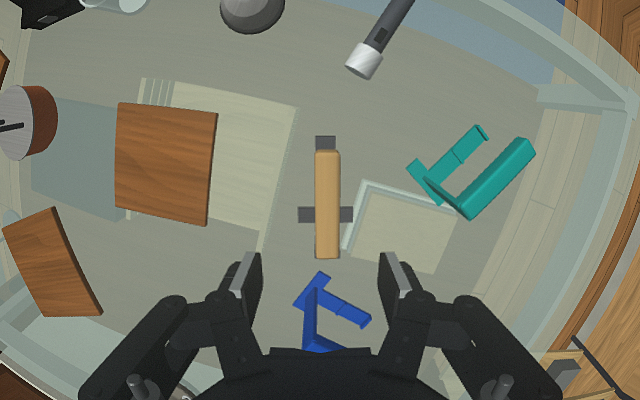

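Run:
```python
from h import *
d=load('w1.png');f=d['frame'];hsv=cv2.cvtColor(f,cv2.COLOR_BGR2HSV).astype(int)
x0,y0,x1,y1=300,130,360,280
h=hsv[y0:y1,x0:x1];m=((h[...,0]>8)&(h[...,0]<25)&(h[...,1]>90)).astype(np.uint8)
k=max(cv2.findContours(m,cv2.RETR_EXTERNAL,cv2.CHAIN_APPROX_NONE)[0],key=cv2.contourArea)
P=np.array([onz(d,p[0][0]+x0,p[0][1]+y0,.12,True)[:2] for p in k],np.float32)
(c,s,a)=cv2.minAreaRect(P);print(c,s,a)
yw=np.radians(15.3);print('origin',np.array(c)+.0085*np.array([np.cos(yw),np.sin(yw)]))
for n,u,v,z in [('tip',325.5,136,.013),('footL',299,214,.005),('footR',352.5,214,.005)]: print(n,onz(d,u,v,z,True))
```

```text
(0.5842258930206299, -0.22424256801605225) (0.09935259073972702, 0.02112733945250511) 15.163470268249512
origin [ 0.59242463 -0.22199965]
tip [ 0.63318159 -0.21090819  0.013     ]
footL [ 0.52894365 -0.20537307  0.005     ]
footR [ 0.5469704  -0.27086423  0.005     ]
```

```bash
python3 -c "
from h import *
go([.590,-.2208,.090],15.2)"
```

```text
t 1.25 tcp [ 0.5914 -0.2116  0.2295] F [-0.4601  0.5032 -0.9425] M [-0.0187 -0.016   0.    ] w 0.05998282891278634 q [ 0.3222  0.4051 -0.101   1.6697  0.041   1.0689 -1.0843]
[[-0.9619  0.001   0.2734]
 [-0.2734  0.0037 -0.9619]
 [-0.002  -1.     -0.0033]]
SHIFT [  4.1505 139.4986   8.9508] ROT [ 0.1874  0.6687 -0.1137]
```

Call:
drive_tool(
  series=[
    [4.2, 0, 9, 0.2, 0.7, -0.1, 60],
    [4.2, 30, 9, 0.2, 0.7, -0.1, 60],
    [4.2, 60, 9, 0.2, 0.7, -0.1, 60],
    [4.2, 75, 9, 0.2, 0.7, -0.1, 60],
    [4.2, 75, 9, 0.2, 0.7, -0.1, 60],
  ],
)

```text
clock: 1.75
tcp_pos: [0.5876, -0.2222, 0.1521]
orientation: [-0.28, 2.084, -2.082]
contact_force: [-0.7, -0.9, -0.3]
grip_width: 0.06
```

```bash
python3 -c "
from h import *
go([.590,-.2208,.090],15.2)
d=grab('wrist','w2.png')
go([.590,-.2208,.090],15.2)"
```

```text
t 1.75 tcp [ 0.5876 -0.2222  0.1521] F [-0.7491 -0.8716 -0.3239] M [-0.0592  0.007   0.0398] w 0.05997462892637767 q [ 0.3299  0.4857 -0.0915  1.737   0.0541  0.926  -1.0919]
[[-0.9657 -0.0046  0.2597]
 [-0.2597  0.0006 -0.9657]
 [ 0.0043 -1.     -0.0018]]
SHIFT [-2.9481 62.101  -0.6156] ROT [ 0.1016 -0.1486  0.2474]
t 1.8 tcp [ 0.589  -0.2222  0.1539] F [ 0.1008 -0.2045  0.8809] M [ 0.0016  0.003  -0.0325] w 0.05965679786866602 q [ 0.3297  0.4841 -0.0918  1.7348  0.054   0.9267 -1.0919]
[[-0.9656 -0.0016  0.2601]
 [-0.2601 -0.0001 -0.9656]
 [ 0.0016 -1.     -0.0003]]
SHIFT [-1.4406 63.9447 -1.0654] ROT [ 0.0188 -0.1257  0.0904]
```

View pics/w2.png

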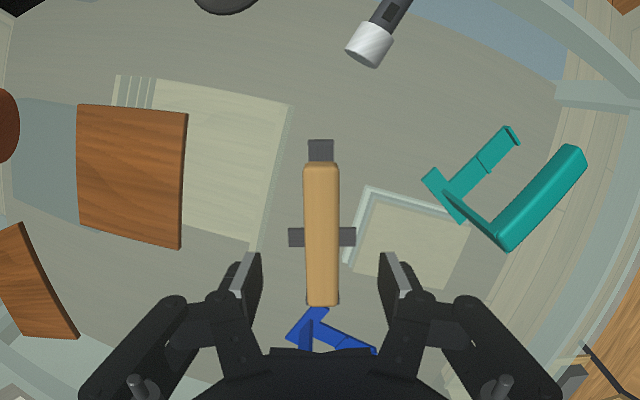

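Call:
drive_tool(
  series=[
    [-1.5, 20, -1, 0, -0.1, 0, 60],
    [-1.5, 40, -1, 0, -0.1, 0, 60],
    [-1.5, 55, -1, 0, -0.1, 0, 60],
    [-1.5, 64, -1, 0, -0.1, 0, 60],
    [-1.5, 64, -1, 0, -0.1, 0, 60],
  ],
)

```text
clock: 2.3
tcp_pos: [0.5897, -0.221, 0.0894]
orientation: [-0.28, 2.082, -2.081]
contact_force: [0.5, -0.3, 0.1]
grip_width: 0.0597
```

```bash
python3 -c "
from h import *
d=grab('wrist','w3.png')
d=grab('scene','s3.png')
cv2.imwrite('pics/s3z.png',cv2.resize(d['frame'][60:240,120:340],None,fx=3.5,fy=3.3))
go([.590,-.2208,.090],15.2)"
```

```text
t 2.4 tcp [ 0.5906 -0.2211  0.0907] F [ 0.5788 -0.5218  0.8936] M [ 0.0185 -0.0037 -0.0387] w 0.059984001246287444 q [ 0.3248  0.5621 -0.0893  1.7738  0.0665  0.8091 -1.1029]
[[-0.9652 -0.0006  0.2616]
 [-0.2616 -0.0004 -0.9652]
 [ 0.0007 -1.      0.0003]]
SHIFT [ 0.5079  0.73   -0.4645] ROT [-0.0151 -0.0361  0.0395]
```

View pics/w3.png

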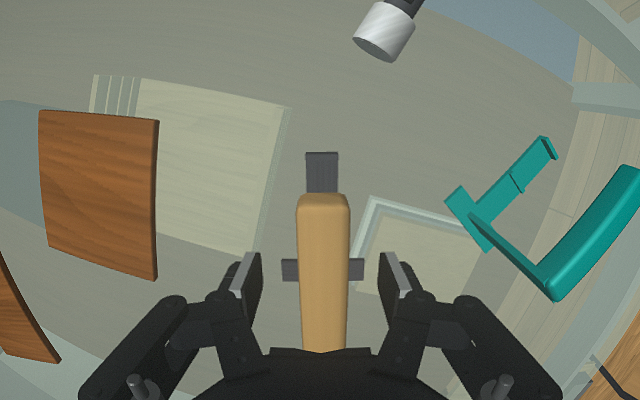

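View pics/s3z.png

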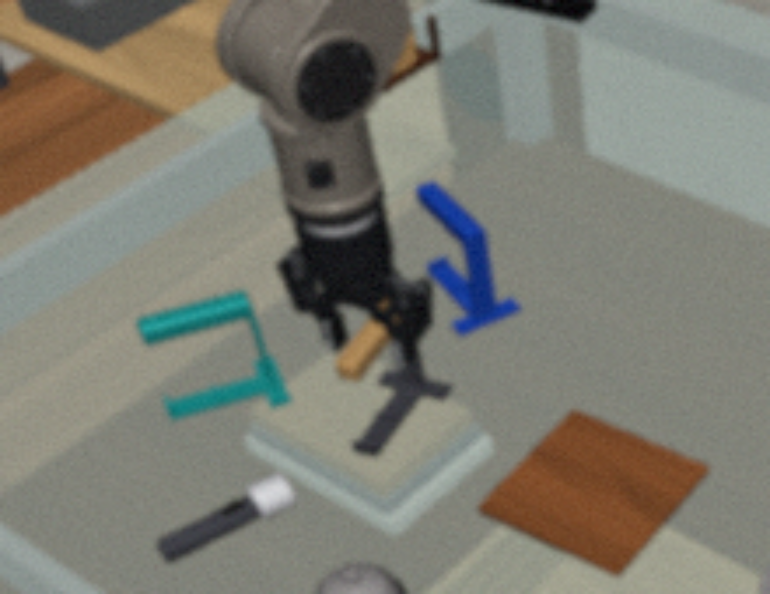

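Call:
drive_tool(
  series=[
    [0, 0, 0, 0, 0, 0, 32],
    [0, 0, 0, 0, 0, 0, 24],
    [0, 0, 0, 0, 0, 0, 20],
    [0, 0, 0, 0, 0, 0, 15],
    [0, 0, 0, 0, 0, 0, 10],
  ],
  squeeze=100,
)

```text
clock: 2.9
tcp_pos: [0.5913, -0.2216, 0.0918]
orientation: [-0.276, 2.078, -2.081]
contact_force: [-0.7, -0.4, 6.3]
grip_width: 0.0207
```

Call:
drive_tool(
  series=[
    [0, 0, 0, 0, 0, 0, 5],
    [0, 0, 0, 0, 0, 0, 5],
    [0, 0, 0, 0, 0, 0, 5],
  ],
)

```text
clock: 3.2
tcp_pos: [0.5913, -0.2215, 0.0918]
orientation: [-0.276, 2.078, -2.081]
contact_force: [0.6, 0.3, 2.3]
grip_width: 0.0207
```

```bash
python3 -c "
from h import *
go([.590,-.2208,.090],15.2)
d=grab('wrist','w4.png')
"
```

```text
t 3.2 tcp [ 0.5913 -0.2215  0.0918] F [0.648  0.268  2.2931] M [ 0.0171  0.0603 -0.0286] w 0.020728157356337158 q [ 0.3249  0.561  -0.0891  1.7727  0.0666  0.8095 -1.1028]
[[-0.9652  0.0011  0.2614]
 [-0.2614 -0.0012 -0.9652]
 [-0.0007 -1.      0.0014]]
SHIFT [ 1.0854  1.7925 -1.0559] ROT [-0.0795 -0.0465 -0.0412]
```

View pics/w4.png

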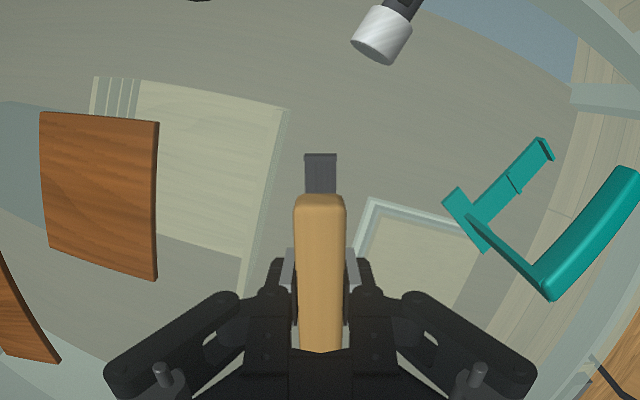

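Call:
drive_tool(
  series=[
    [0, -15, 0, 0, 0, 0, 5],
    [0, -40, 0, 0, 0, 0, 5],
    [0, -80, 0, 0, 0, 0, 5],
    [0, -110, 0, 0, 0, 0, 5],
    [0, -130, 0, 0, 0, 0, 5],
  ],
)

```text
clock: 3.75
tcp_pos: [0.5918, -0.2215, 0.2251]
orientation: [-0.273, 2.076, -2.081]
contact_force: [0.7, 0.4, -2.4]
grip_width: 0.0206
```

```bash
python3 -c "
from h import *
go([.473,.247,.24],2.5)
d=grab('wrist','w5.png')
"
```

```text
t 3.75 tcp [ 0.5918 -0.2215  0.2251] F [ 0.7192  0.3915 -2.4182] M [-0.002  -0.0748 -0.0034] w 0.020642170747174386 q [ 0.3288  0.4124 -0.0931  1.6691  0.0438  1.0578 -1.0842]
[[-0.9652  0.004   0.2614]
 [-0.2614 -0.0018 -0.9652]
 [-0.0033 -1.      0.0028]]
SHIFT [  -7.8346  -16.1935 -483.2309] ROT [-0.1398 12.6545 -0.2083]
```

View pics/w5.png

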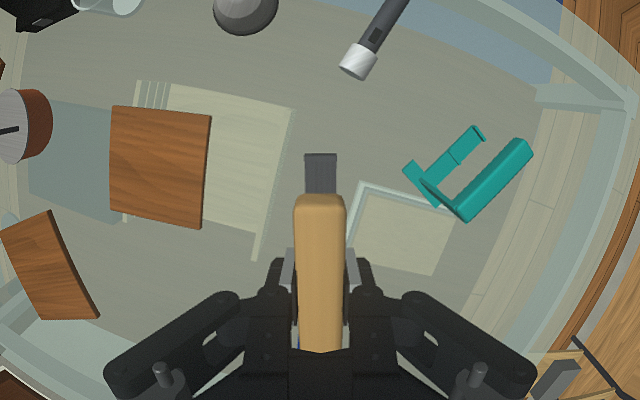

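Call:
drive_tool(
  series=[
    [-1, -10, -35, 0, 1, 0, 5],
    [-2, -16, -80, 0, 3, 0, 5],
    [-3, -16, -125, 0, 5, 0, 5],
    [-4, -16, -170, 0, 7, 0, 5],
    [-5, -16, -215, 0, 9, 0, 5],
  ],
)

```text
clock: 4.3
tcp_pos: [0.5405, -0.0114, 0.2427]
orientation: [-0.107, 2.16, -2.167]
contact_force: [0.3, 0.3, -2.1]
grip_width: 0.0204
```

Call:
drive_tool(
  series=[
    [-10, 0, -40, 0, 1, 0, 5],
    [-18, 0, -80, 0, 2, 0, 5],
    [-26, 0, -120, 0, 3, 0, 5],
    [-34, 0, -150, 0, 3.5, 0, 5],
    [-40, 0, -170, 0, 3.5, 0, 5],
  ],
)

```text
clock: 4.8
tcp_pos: [0.5613, 0.1652, 0.2419]
orientation: [-0.046, 2.192, -2.197]
contact_force: [0.6, -0.5, -1.9]
grip_width: 0.0203
```

```bash
python3 -c "
from h import *
go([.473,.247,.24],2.5)
"
```

```text
t 4.8 tcp [0.5613 0.1652 0.2419] F [ 0.6011 -0.4889 -1.9048] M [ 0.0244 -0.0558  0.0021] w 0.02026357939214918 q [-0.2099  0.3293 -0.2327  1.7561  0.0908  1.0616 -1.9973]
[[-0.9988  0.0061  0.0479]
 [-0.0479 -0.0022 -0.9988]
 [-0.006  -1.      0.0025]]
SHIFT [ 84.3255   1.1644 -85.9839] ROT [-0.1442  0.2465 -0.3444]
```

Call:
drive_tool(
  series=[
    [25, 0, -25, 0, 0, 0, 5],
    [55, 1, -55, 0, 0, -0.3, 5],
    [75, 1, -75, -0.1, 0.2, -0.3, 5],
    [84, 1, -86, -0.1, 0.2, -0.3, 5],
    [84, 1, -86, -0.1, 0.2, -0.3, 5],
  ],
)

```text
clock: 5.3
tcp_pos: [0.472, 0.2485, 0.2401]
orientation: [-0.052, 2.196, -2.198]
contact_force: [-0.1, -0.9, -1.8]
grip_width: 0.0205
```

```bash
python3 -c "
from h import *
d=grab('wrist','w6.png')
d=grab('top','t6.png')
go([.473,.247,.24],2.5)
"
```

```text
t 5.4 tcp [0.4743 0.2458 0.2401] F [ 0.8093 -0.6835 -2.279 ] M [-0.0318 -0.0907 -0.0892] w 0.020360738224640344 q [-0.3481  0.2545 -0.2935  1.8661  0.0873  1.033  -2.205 ]
[[-0.9991  0.0013  0.0433]
 [-0.0433 -0.0015 -0.9991]
 [-0.0013 -1.      0.0016]]
SHIFT [ 1.2712  0.1049 -1.2245] ROT [-0.0908 -0.0209 -0.0725]
```

View pics/w6.png

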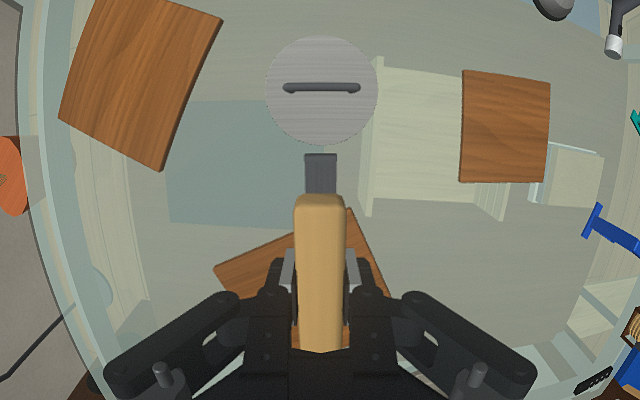

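View pics/t6.png

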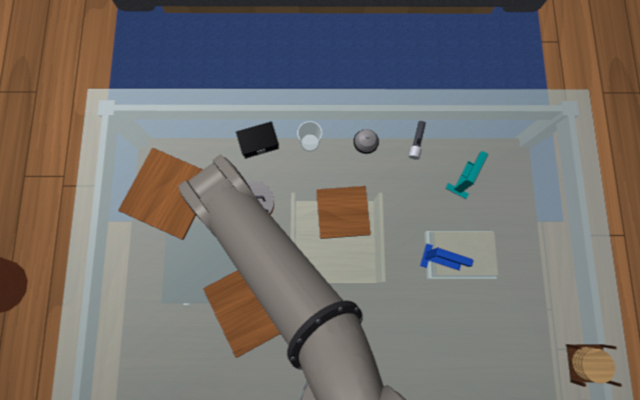

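```bash
python3 - <<'E'
from h import *
d=load('w6.png');f=d['frame']
g=f[70:105,270:375].max(2)
m=(g<100).astype(np.uint8)
k=max(cv2.findContours(m,cv2.RETR_EXTERNAL,cv2.CHAIN_APPROX_NONE)[0],key=cv2.contourArea).reshape(-1,2)+[270,70]
P=np.array([onz(d,u,v,.109,True)[:2] for u,v in k],np.float32);print(k.min(0),k.max(0))
print('bar',cv2.minAreaRect(P))
a=onz(d,283,88,.111,True);b=onz(d,360,88,.111,True);print(a,b,(a+b)/2)
# tool-frame
o=(np.array([.4737,.2465,.2401]))
u=.2401-.0918
for n,p,z in [('tipL',(304.5,154),u+.013),('tipR',(337,154),u+.013)]: print(n,onz(d,*p,z,True))
# disc
g=cv2.cvtColor(f,cv2.COLOR_BGR2GRAY)[25:150,255:390]
mm=(g>135).astype(np.uint8);cv2.imwrite('pics/lm.png',cv2.resize(mm*255,None,fx=4,fy=4))
E
cat > /dev/null
python3 - <<'E'
import sys;sys.path.insert(0,'.')
import os;os.chdir('.')
from h import *
d=load('w6.png')
L=[(264,92),(378,92),(321,36.5),(321,145.5)]
for p in L: print(onz(d,*p,.064,True))
E
```

```text
[283  83] [360  92]
bar ((0.5676671266555786, 0.25133705139160156), (0.00823480449616909, 0.06717044860124588), 2.8272178173065186)
[0.56562967 0.28462025 0.111     ] [0.56891447 0.21802824 0.111     ] [0.56727207 0.25132425 0.111     ]
tipL [0.51568136 0.26142886 0.1613    ]
tipR [0.51681739 0.23791319 0.1613    ]
[0.56373405 0.30971704 0.064     ]
[0.56942474 0.19334084 0.064     ]
[0.62371742 0.25431121 0.064     ]
[0.50990303 0.24882154 0.064     ]
```

View pics/lm.png

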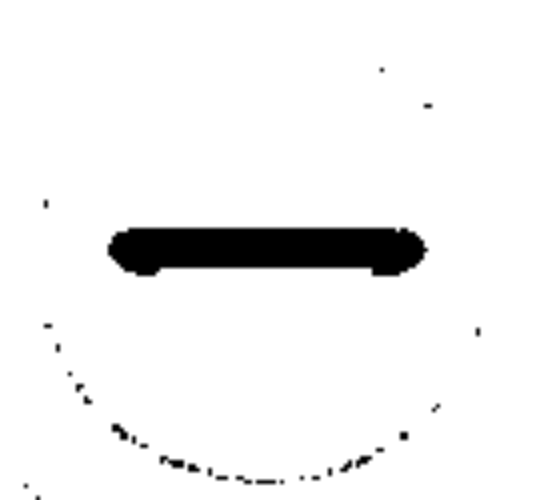

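```bash
python3 -c "
from h import *
go([.475,.2473,.170],2.8)
"
```

```text
t 5.4 tcp [0.4743 0.2458 0.2401] F [ 0.8093 -0.6835 -2.279 ] M [-0.0318 -0.0907 -0.0892] w 0.020360738224640344 q [-0.3481  0.2545 -0.2935  1.8661  0.0873  1.033  -2.205 ]
[[-0.9991  0.0013  0.0433]
 [-0.0433 -0.0015 -0.9991]
 [-0.0013 -1.      0.0016]]
SHIFT [-0.6514 70.107  -1.5487] ROT [-0.091  -0.3209 -0.0722]
```

Call:
drive_tool(
  series=[
    [-0.6, 25, -1.5, -0.1, -0.3, 0, 5],
    [-0.6, 45, -1.5, -0.1, -0.3, 0, 5],
    [-0.6, 60, -1.5, -0.1, -0.3, 0, 5],
    [-0.6, 70, -1.5, -0.1, -0.3, 0, 5],
    [-0.6, 70, -1.5, -0.1, -0.3, 0, 5],
  ],
)

```text
clock: 5.9
tcp_pos: [0.4753, 0.2455, 0.1687]
orientation: [-0.052, 2.197, -2.2]
contact_force: [-0.0, -0.9, -2.5]
grip_width: 0.0205
```

```bash
python3 -c "
from h import *
d=grab('wrist','w7.png')
d=grab('scene','s7.png')
cv2.imwrite('pics/s7z.png',cv2.resize(d['frame'][180:300,290:430],None,fx=5,fy=5,interpolation=2))
go([.5485,.2510,.170],2.8)
"
```

```text
t 6.0 tcp [0.4758 0.2468 0.1705] F [-1.203   0.8643 -2.2661] M [ 0.0338 -0.0721 -0.025 ] w 0.02074564629981937 q [-0.3587  0.3358 -0.2873  1.9343  0.1219  0.8863 -2.2313]
[[-0.9989  0.0017  0.0473]
 [-0.0473  0.0003 -0.9989]
 [-0.0017 -1.     -0.0002]]
SHIFT [-72.8262   0.5767  -0.7612] ROT [ 0.0103 -0.0883 -0.0995]
```

View pics/w7.png

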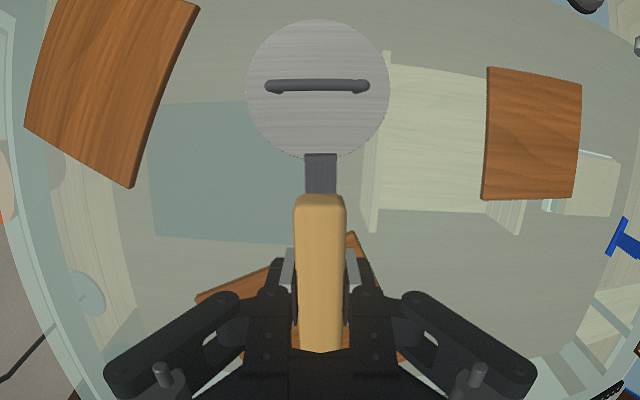

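View pics/s7z.png

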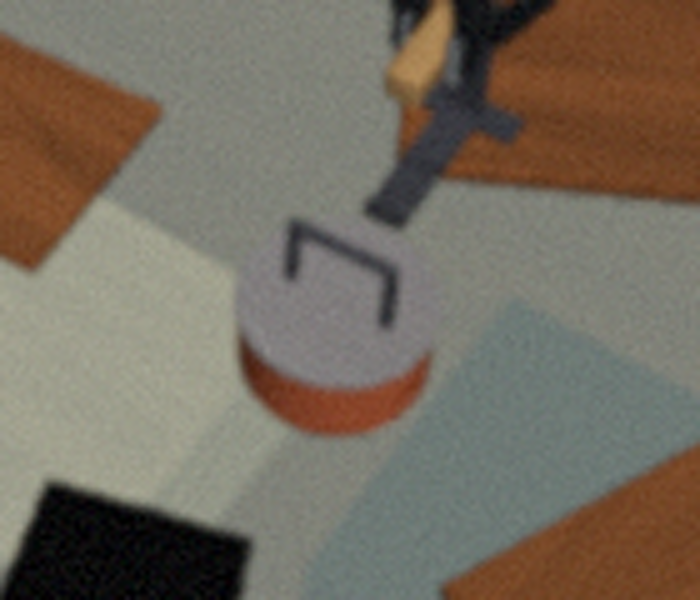

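Call:
drive_tool(
  series=[
    [-5, 0.6, -1.2, 0, 0, -0.1, 5],
    [-15, 0.6, -1.2, 0, 0, -0.1, 5],
    [-25, 0.6, -1.2, 0, 0, -0.1, 5],
    [-35, 0.6, -1.2, 0, 0, -0.1, 5],
    [-40, 0.6, -1.2, 0, 0, -0.1, 5],
  ],
)

```text
clock: 6.5
tcp_pos: [0.5173, 0.2498, 0.17]
orientation: [-0.05, 2.198, -2.197]
contact_force: [0.2, -0.5, -2.0]
grip_width: 0.0205
```

```bash
python3 -c "
from h import *
d=grab('wrist','w8.png')
d=grab('scene','s8.png')
cv2.imwrite('pics/s8z.png',cv2.resize(d['frame'][180:300,290:430],None,fx=5,fy=5,interpolation=2))
go([.5485,.2510,.170],2.8)
"
```

```text
t 6.6 tcp [0.5167 0.2498 0.1698] F [-0.4506 -0.4755 -1.7603] M [ 0.0197 -0.0432 -0.0106] w 0.020638100066469055 q [-0.3437  0.3938 -0.2718  1.8478  0.13    0.9168 -2.1994]
[[-0.9989  0.0002  0.0464]
 [-0.0464  0.0003 -0.9989]
 [-0.0002 -1.     -0.0003]]
SHIFT [-31.8513  -0.1569   0.2388] ROT [ 0.0171 -0.1417 -0.0138]
```

View pics/w8.png

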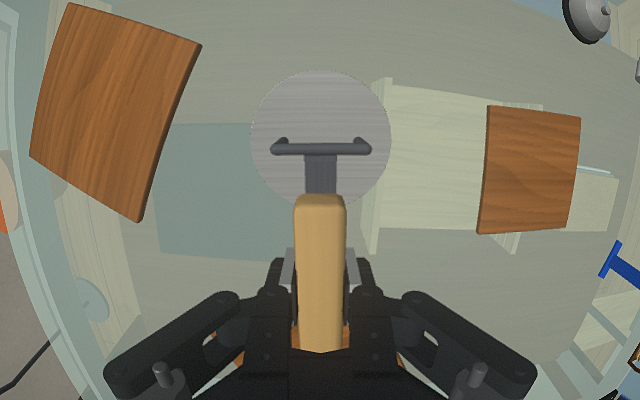

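View pics/s8z.png

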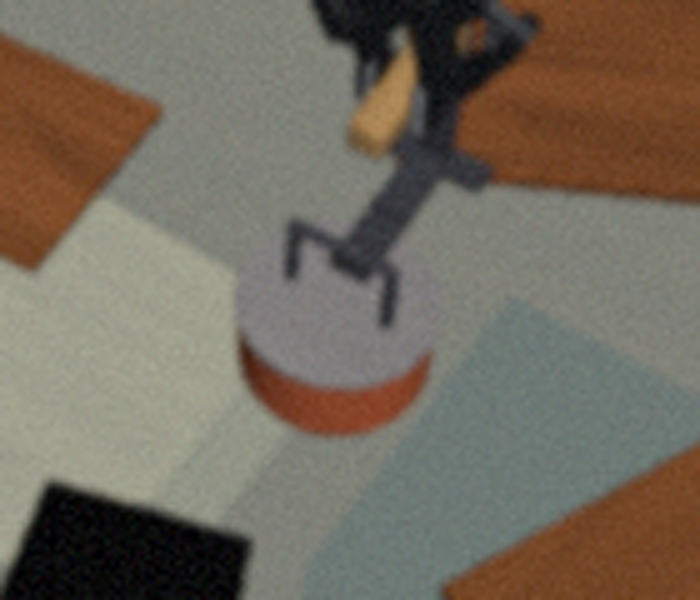

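Call:
drive_tool(
  series=[
    [-8, -0.2, 0, 0, -0.1, 0, 5],
    [-16, -0.2, 0, 0, -0.1, 0, 5],
    [-24, -0.2, 0, 0, -0.1, 0, 5],
    [-32, -0.2, 0, 0, -0.1, 0, 5],
    [-32, -0.2, 0, 0, -0.1, 0, 5],
  ],
)

```text
clock: 7.1
tcp_pos: [0.55, 0.2511, 0.17]
orientation: [-0.051, 2.198, -2.197]
contact_force: [0.2, 1.1, -0.7]
grip_width: 0.0209
```

```bash
python3 -c "
from h import *
d=grab('wrist','w9.png')
d=grab('scene','s9.png')
cv2.imwrite('pics/s9z.png',cv2.resize(d['frame'][180:300,290:430],None,fx=5,fy=5,interpolation=2))
go([.5485,.2510,.170],2.8)
"
```

```text
t 7.2 tcp [0.5486 0.2512 0.1698] F [-0.4139  0.2288 -1.7543] M [ 0.0043 -0.0362 -0.0177] w 0.020053118779804157 q [-0.3324  0.438  -0.2614  1.7778  0.1354  0.9434 -2.1728]
[[-0.9988 -0.0003  0.048 ]
 [-0.048   0.0002 -0.9988]
 [ 0.0003 -1.     -0.0002]]
SHIFT [ 0.0931 -0.179   0.2102] ROT [ 0.0113 -0.051   0.0178]
```

View pics/w9.png

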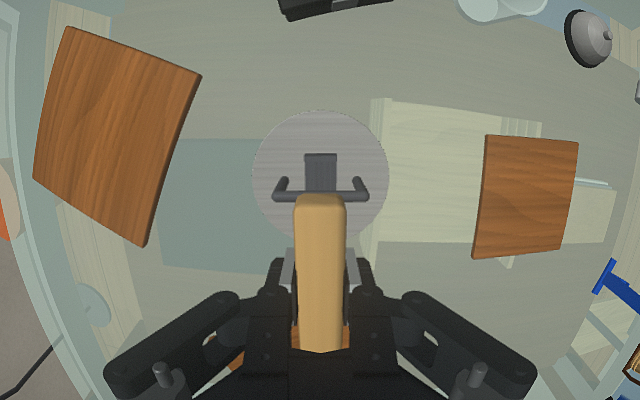

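View pics/s9z.png

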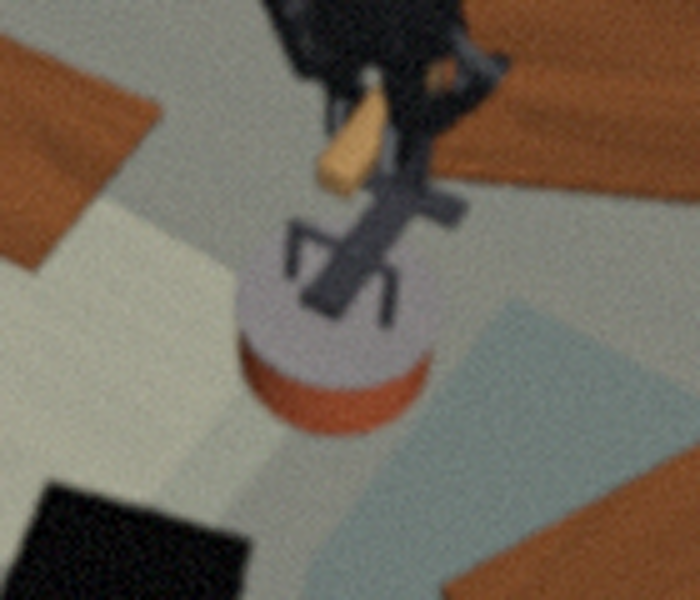

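Call:
drive_tool(
  series=[
    [0, -6, 0, 0, 0, 0, 5],
    [0, -12, 0, 0, 0, 0, 5],
    [0, -16, 0, 0, 0, 0, 5],
    [0, -18, 0, 0, 0, 0, 5],
    [0, -18, 0, 0, 0, 0, 5],
  ],
)

```text
clock: 7.7
tcp_pos: [0.5488, 0.2513, 0.1885]
orientation: [-0.052, 2.197, -2.196]
contact_force: [0.1, -0.3, -2.0]
grip_width: 0.0204
```

```bash
python3 -c "
from h import *
d=grab('wrist','w10.png')
go([.5485,.2510,.170],2.8)
"
```

```text
t 7.75 tcp [0.5486 0.2512 0.1881] F [ 0.5272  0.5792 -1.1923] M [ 0.0721 -0.051  -0.0055] w 0.020976395041449204 q [-0.3298  0.418  -0.264   1.7619  0.1278  0.9782 -2.1664]
[[-0.9988  0.0001  0.048 ]
 [-0.048   0.0003 -0.9988]
 [-0.0001 -1.     -0.0003]]
SHIFT [ 0.134  18.078   0.2234] ROT [ 0.0178 -0.0496 -0.006 ]
```

View pics/w10.png

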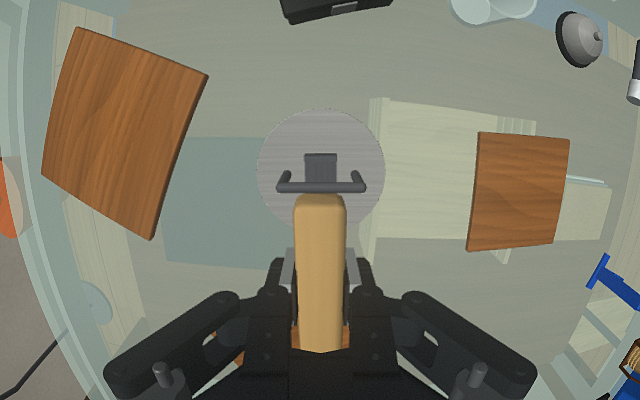

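Run:
```python
from h import *
d=load('w10.png')
a=onz(d,321,187,.109,True);b=onz(d,321,154,.1883-.0918+.013,True);print(a,b,(b-a)[0]*1000, 'want 25')
cv2.imwrite('pics/w10z.png',cv2.resize(d['frame'][100:240,240:400],None,fx=4.5,fy=4.2,interpolation=2))
```

```text
[0.56813761 0.25125155 0.109     ] [0.59304789 0.25246987 0.1095    ] 24.910276911143782 want 25
```

View pics/w10z.png

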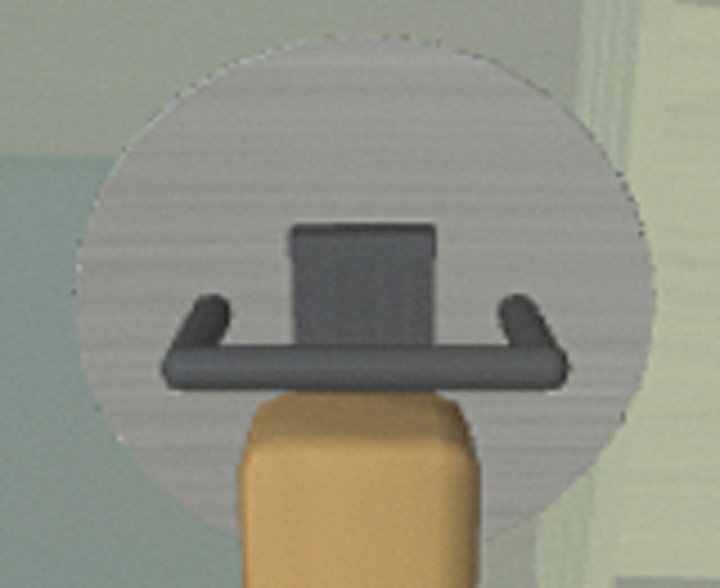

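Call:
drive_tool(
  series=[
    [0, -1.5, 0, 0, 0, 0, 5],
    [0, -3, 0, 0, 0, 0, 5],
    [0, -4.5, 0, 0, 0, 0, 5],
    [0, -6, 0, 0, 0, 0, 5],
    [0, -6, 0, 0, 0, 0, 5],
  ],
  squeeze=115,
)

```text
clock: 8.25
tcp_pos: [0.5486, 0.2512, 0.1941]
orientation: [-0.053, 2.197, -2.197]
contact_force: [-0.8, -0.7, -3.9]
grip_width: 0.0199
```

Call:
drive_tool(
  series=[
    [0, -1.5, 0, 0, 0, 0, 5],
    [0, -3, 0, 0, 0, 0, 5],
    [0, -4.5, 0, 0, 0, 0, 5],
    [0, -6, 0, 0, 0, 0, 5],
    [0, -6, 0, 0, 0, 0, 5],
  ],
)

```text
clock: 8.75
tcp_pos: [0.5487, 0.2513, 0.2004]
orientation: [-0.052, 2.197, -2.196]
contact_force: [0.1, 0.0, -3.5]
grip_width: 0.0204
```

```bash
python3 -c "
from h import *
d=grab('wrist','w11.png')
d=grab('scene','s11.png')
cv2.imwrite('pics/s11z.png',cv2.resize(d['frame'][180:300,290:430],None,fx=5,fy=5,interpolation=2))
go([.5485,.2510,.24],2.8)
"
```

```text
t 8.85 tcp [0.5486 0.2512 0.2001] F [-0.7163  0.1629 -2.8479] M [ 0.006  -0.0459  0.0064] w 0.020298580612093605 q [-0.3282  0.4053 -0.2655  1.7507  0.1229  1.0016 -2.1623]
[[-0.9988  0.      0.048 ]
 [-0.048   0.0003 -0.9988]
 [-0.     -1.     -0.0003]]
SHIFT [  0.0814 -39.8721   0.1601] ROT [ 0.0152 -0.0495 -0.0019]
```

View pics/w11.png

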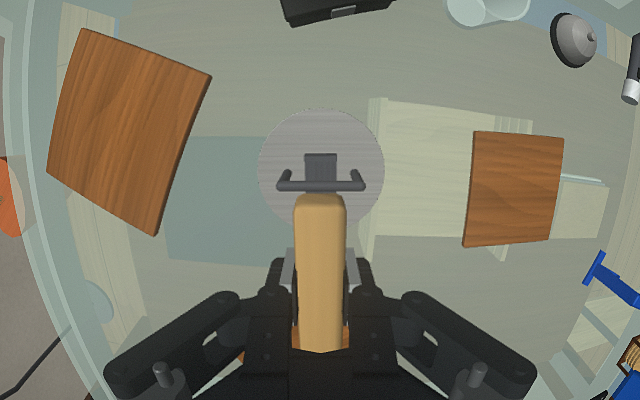

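View pics/s11z.png

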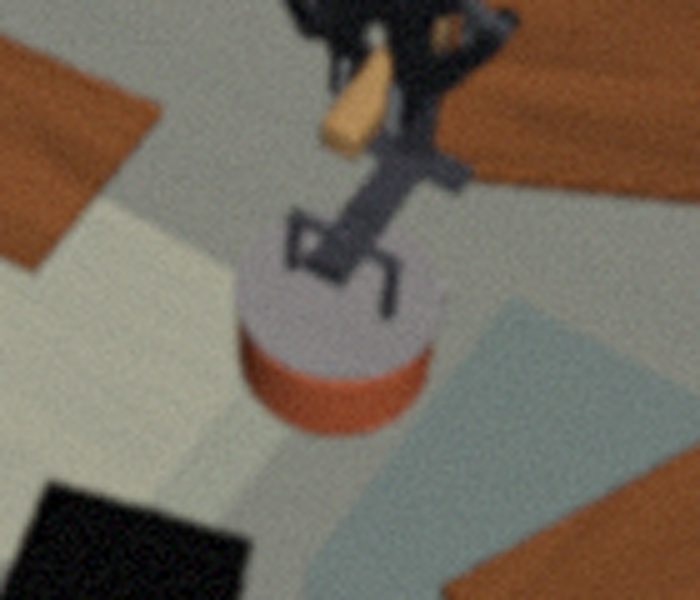

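Call:
drive_tool(
  series=[
    [0, -5, 0, 0, 0, 0, 5],
    [0, -15, 0, 0, 0, 0, 5],
    [0, -27, 0, 0, 0, 0, 5],
    [0, -37, 0, 0, 0, 0, 5],
    [0, -42, 0, 0, 0, 0, 5],
  ],
)

```text
clock: 9.35
tcp_pos: [0.5493, 0.2516, 0.2442]
orientation: [-0.05, 2.198, -2.194]
contact_force: [0.5, 0.1, -4.2]
grip_width: 0.02
```

```bash
python3 -c "
from h import *
d=load('w11.png');f=d['frame'];hsv=cv2.cvtColor(f,cv2.COLOR_BGR2HSV)
x0,y0,x1,y1=450,120,575,255
h=hsv[y0:y1,x0:x1];m=((h[...,0]<14)&(h[...,1]>100)).astype(np.uint8)
k=max(cv2.findContours(m,cv2.RETR_EXTERNAL,cv2.CHAIN_APPROX_NONE)[0],key=cv2.contourArea)
P=np.array([onz(d,p[0][0]+x0,p[0][1]+y0,.01,True)[:2] for p in k],np.float32);print(cv2.minAreaRect(P))
d=grab('wrist','w12.png')
go([.5275,-.008,.243],2.8)
"
```

```text
((0.48404252529144287, 0.022927220910787582), (0.004401341546326876, 0.006748652085661888), 27.010868072509766)
t 9.4 tcp [0.5494 0.2517 0.2445] F [ 1.0661  0.0189 -3.9734] M [ 0.0153 -0.0191  0.0101] w 0.019977265334800102 q [-0.3238  0.3628 -0.2694  1.7046  0.1072  1.0852 -2.1492]
[[-0.9988  0.0028  0.0479]
 [-0.0479  0.0017 -0.9988]
 [-0.0029 -1.     -0.0015]]
SHIFT [ 34.2962   0.9539 258.3079] ROT [ 0.0882 -0.0535 -0.1654]
```

View pics/w12.png

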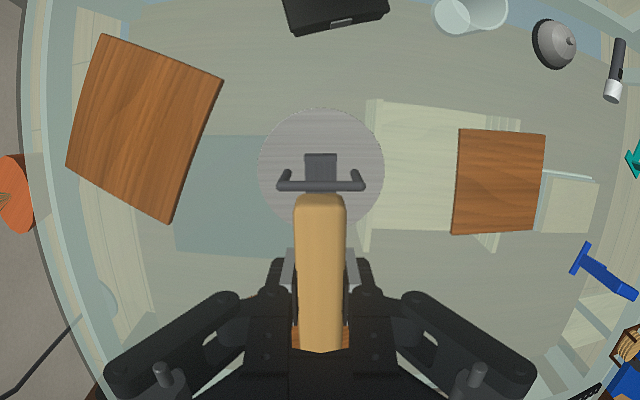

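Call:
drive_tool(
  series=[
    [0.5, 0, 4, 0, 0, 0, 5],
    [2, 0.3, 14, 0, 0, -0.1, 5],
    [4, 0.6, 30, 0.1, 0, -0.1, 5],
    [7, 0.9, 50, 0.1, 0, -0.1, 5],
    [10, 0.9, 72, 0.1, 0, -0.2, 5],
  ],
)

```text
clock: 9.9
tcp_pos: [0.5423, 0.1771, 0.2427]
orientation: [-0.054, 2.197, -2.2]
contact_force: [0.1, -0.2, -4.4]
grip_width: 0.0203
```

```bash
python3 -c "
from h import *
go([.5275,-.008,.243],2.8)
"
```

```text
t 9.9 tcp [0.5423 0.1771 0.2427] F [ 0.0592 -0.2112 -4.4124] M [-0.0254 -0.0713 -0.0211] w 0.020293430173969496 q [-0.2229  0.3096 -0.2501  1.7826  0.0868  1.0622 -2.0274]
[[-0.9989 -0.0018  0.0474]
 [-0.0474 -0.0012 -0.9989]
 [ 0.0018 -1.      0.0011]]
SHIFT [ 23.5281  -0.0091 184.1494] ROT [-0.0633 -0.0808  0.1041]
```

Call:
drive_tool(
  series=[
    [3, 0, 22, 0, 0, 0, 5],
    [6, 0, 44, 0, 0, 0, 5],
    [9, 0, 66, 0, 0, 0, 5],
    [12, 0, 88, 0, 0, 0, 5],
    [15, 0, 110, 0, 0, 0, 5],
  ],
)

```text
clock: 10.4
tcp_pos: [0.5316, 0.0637, 0.2425]
orientation: [-0.054, 2.197, -2.202]
contact_force: [0.8, -0.5, -3.8]
grip_width: 0.0202
```

```bash
python3 -c "
from h import *
go([.5275,-.008,.243],2.8)
"
```

```text
t 10.4 tcp [0.5316 0.0637 0.2425] F [ 0.8222 -0.5019 -3.7569] M [ 0.0377 -0.0873 -0.0044] w 0.02019105309624805 q [-0.0647  0.2488 -0.2034  1.8632  0.0592  1.0385 -1.8172]
[[-0.9989 -0.0027  0.0459]
 [-0.0459 -0.0021 -0.9989]
 [ 0.0028 -1.      0.0019]]
SHIFT [ 7.4188 -0.3565 71.4471] ROT [-0.1106 -0.1709  0.1619]
```

Call:
drive_tool(
  series=[
    [2, 0, 20, 0, -0.1, 0.1, 5],
    [4, 0, 38, -0.1, -0.2, 0.1, 5],
    [6, -0.3, 53, -0.1, -0.2, 0.2, 5],
    [7, -0.3, 64, -0.1, -0.2, 0.2, 5],
    [7.4, -0.3, 71, -0.1, -0.2, 0.2, 5],
  ],
)

```text
clock: 10.9
tcp_pos: [0.5269, -0.0095, 0.2427]
orientation: [-0.052, 2.197, -2.198]
contact_force: [-0.2, 0.1, -3.3]
grip_width: 0.0202
```

Call:
drive_tool(
  series=[
    [0, 0, 0, 0, 0, 0, 5],
    [0, 0, 0, 0, 0, 0, 5],
  ],
)

```text
clock: 11.1
tcp_pos: [0.5268, -0.0094, 0.2426]
orientation: [-0.052, 2.197, -2.198]
contact_force: [-0.2, 0.2, -3.2]
grip_width: 0.0203
```

```bash
python3 -c "
from h import *
d=grab('wrist','w13.png')
d=grab('scene','s13.png')
cv2.imwrite('pics/s13z.png',cv2.resize(d['frame'][120:260,230:390],None,fx=4.5,fy=4.2,interpolation=2))
go([.5275,-.008,.243],2.8)
"
```

```text
t 11.2 tcp [ 0.5269 -0.0086  0.2427] F [ 0.9732  0.5286 -4.0347] M [-0.0256 -0.0119 -0.0191] w 0.02009756980115343 q [ 0.0383  0.2303 -0.1642  1.8858  0.0438  1.0289 -1.6665]
[[-0.9988  0.      0.0485]
 [-0.0485 -0.0002 -0.9988]
 [-0.     -1.      0.0002]]
SHIFT [-0.6055 -0.3159 -0.6189] ROT [-0.0127 -0.022  -0.0003]
```

View pics/w13.png

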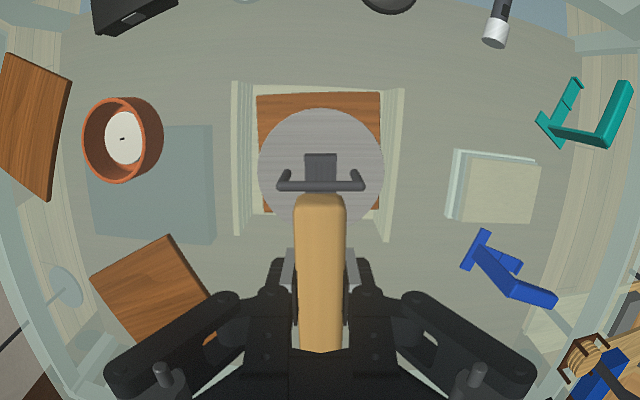

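View pics/s13z.png

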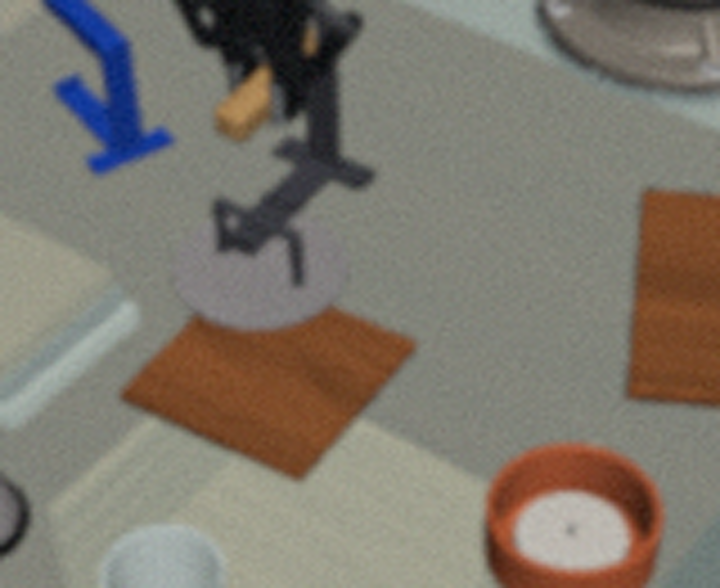

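Run:
```python
from h import *
d=load('w13.png');f=d['frame']
cv2.imwrite('pics/w13z.png',cv2.resize(f[80:225,235:405],None,fx=4.5,fy=4,interpolation=2))
```

```text
(no output)
```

View pics/w13z.png

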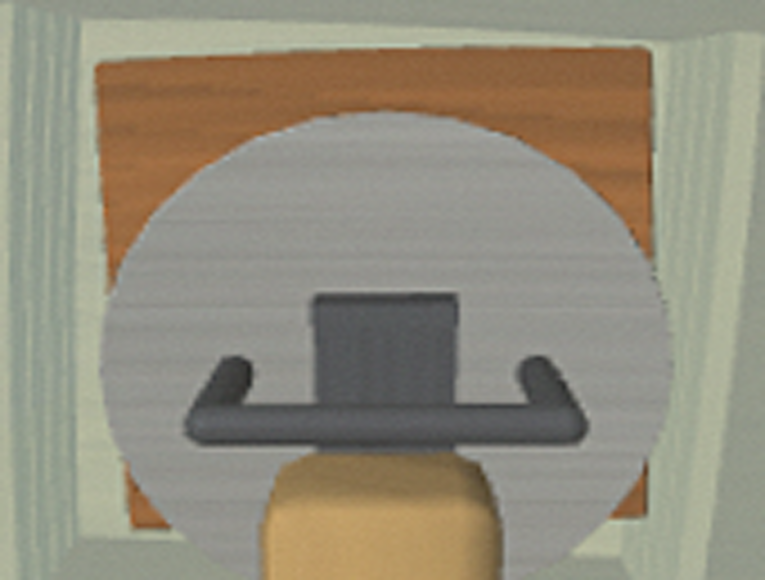

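Run:
```python
from h import *
d=load('w13.png')
C=[(96,63),(651,48),(132,527),(647,516)]
P=np.array([onz(d,235+x/4.5-.4,80+y/4-.4,.01,True)[:2] for x,y in C]);print(P,P.mean(0),np.linalg.norm(P[0]-P[1]),np.linalg.norm(P[0]-P[2]),np.linalg.norm(P[1]-P[3]))
# bar
b=onz(d,235+386/4.5-.4,80+425/4-.4,.2427-.0918+.005+.004+.003,True);print('bar',b)
L=[onz(d,235+x/4.5-.4,80+345/4-.4,.1049+.010,True) for x in (101,672)];print(L,(L[0]+L[1])/2)
```

```text
[[ 0.61654932  0.07183211]
 [ 0.62790932 -0.0764472 ]
 [ 0.46881698  0.06058135]
 [ 0.47962617 -0.0880535 ]] [ 0.54822545 -0.00802181] 0.148713833200266 0.14816012582221552 0.14873667652878045
bar [ 0.54684972 -0.00908911  0.1629    ]
[array([0.55034481, 0.04821514, 0.1149    ]), array([ 0.55576589, -0.0661975 ,  0.1149    ])] [ 0.55305535 -0.00899118  0.1149    ]
```

Call:
drive_tool(
  series=[
    [-2, 12, 0, 0, 0, 0, 5],
    [-2, 30, 0, 0, 0, 0, 5],
    [-2, 48, 0, 0, 0, 0, 5],
    [-2, 64, 0, 0, 0, 0, 5],
    [-2, 75, 0, 0, 0, 0, 5],
  ],
)

```text
clock: 11.7
tcp_pos: [0.5281, -0.008, 0.1657]
orientation: [-0.057, 2.197, -2.197]
contact_force: [-0.1, -0.4, -4.5]
grip_width: 0.0204
```

Call:
drive_tool(
  series=[
    [0, 0, 0, 0, 0, 0, 5],
    [0, 0, 0, 0, 0, 0, 5],
    [0, 0, 0, 0, 0, 0, 5],
  ],
)

```text
clock: 12.0
tcp_pos: [0.5288, -0.0078, 0.1663]
orientation: [-0.056, 2.197, -2.197]
contact_force: [-0.2, -0.3, -3.0]
grip_width: 0.0202
```

```bash
python3 -c "
from h import *
d=grab('wrist','w14.png')
go([.5288,-.0083,.1478],2.8)
cv2.imwrite('pics/w14z.png',cv2.resize(d['frame'][60:240,215:425],None,fx=3.6,fy=3.3,interpolation=2))
"
```

```text
t 12.05 tcp [ 0.5288 -0.0078  0.1665] F [ 0.9802 -0.2832 -2.8249] M [ 0.0081 -0.0626  0.0006] w 0.02045489031663891 q [ 0.0311  0.3213 -0.1618  1.9591  0.0667  0.8667 -1.6869]
[[-0.9988 -0.0006  0.0497]
 [-0.0497  0.     -0.9988]
 [ 0.0006 -1.     -0.0001]]
SHIFT [ 0.0524 18.6621  0.4758] ROT [0.0033 0.0483 0.0325]
```

View pics/w14z.png

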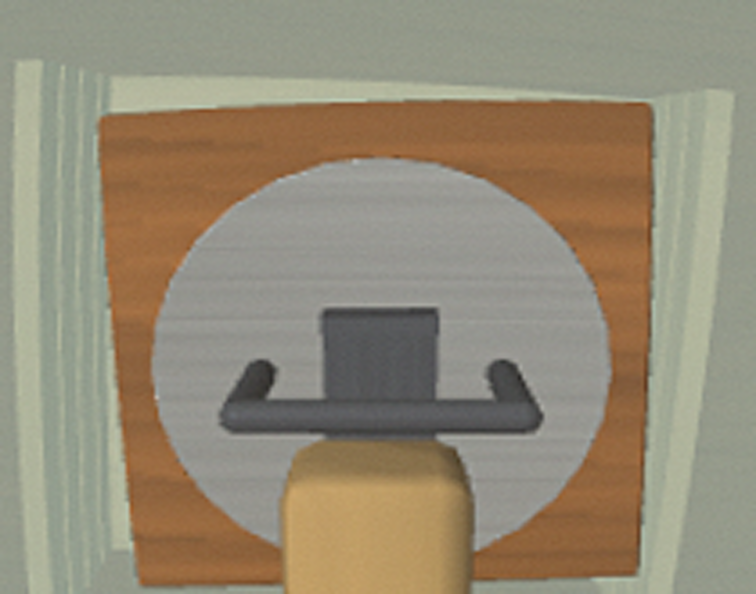

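Well centred. I lower gently.

Call:
drive_tool(
  series=[
    [0, 4, 0, 0, 0, 0, 5],
    [0, 8, 0, 0, 0, 0, 5],
    [0, 11, 0, 0, 0, 0, 5],
    [0, 13.5, 0, 0, 0, 0, 5],
    [0, 15, 0, 0, 0, 0, 5],
  ],
)

```text
clock: 12.55
tcp_pos: [0.5287, -0.0079, 0.1511]
orientation: [-0.056, 2.197, -2.197]
contact_force: [-0.1, 0.7, -4.1]
grip_width: 0.0203
```

Call:
drive_tool(
  series=[
    [0, 0.5, 0, 0, 0, 0, 5],
    [0, 1, 0, 0, 0, 0, 5],
    [0, 1.5, 0, 0, 0, 0, 5],
    [0, 2, 0, 0, 0, 0, 5],
    [0, 2.5, 0, 0, 0, 0, 5],
  ],
)

```text
clock: 13.05
tcp_pos: [0.5287, -0.0078, 0.1486]
orientation: [-0.056, 2.197, -2.197]
contact_force: [-0.1, -0.1, -3.3]
grip_width: 0.0206
```

Call:
drive_tool(
  series=[
    [0, 0.5, 0, 0, 0, 0, 5],
    [0, 1, 0, 0, 0, 0, 5],
    [0, 1.5, 0, 0, 0, 0, 5],
    [0, 2, 0, 0, 0, 0, 5],
    [0, 2.5, 0, 0, 0, 0, 5],
  ],
)

```text
clock: 13.55
tcp_pos: [0.5289, -0.0078, 0.1462]
orientation: [-0.055, 2.197, -2.196]
contact_force: [-0.4, 0.4, -3.0]
grip_width: 0.0195
```

Call:
drive_tool(
  series=[
    [0, 0.6, 0, 0, 0, 0, 5],
    [0, 1.2, 0, 0, 0, 0, 5],
    [0, 1.8, 0, 0, 0, 0, 5],
    [0, 2.4, 0, 0, 0, 0, 5],
    [0, 3, 0, 0, 0, 0, 5],
  ],
)

```text
clock: 14.05
tcp_pos: [0.5288, -0.0078, 0.1432]
orientation: [-0.055, 2.197, -2.196]
contact_force: [-0.6, -0.2, -1.7]
grip_width: 0.0205
```

```bash
python3 -c "
from h import *
d=grab('wrist','w15.png')
go([.5288,-.0083,.1258],2.8)
cv2.imwrite('pics/w15z.png',cv2.resize(d['frame'][60:240,215:425],None,fx=3.6,fy=3.3,interpolation=2))
"
```

```text
t 14.1 tcp [ 0.5288 -0.0078  0.1431] F [-0.369  -0.3071 -2.0955] M [-0.062  -0.0332  0.0217] w 0.020168038533659925 q [ 0.0282  0.3525 -0.1596  1.9786  0.0751  0.8167 -1.6943]
[[-0.9988 -0.0007  0.0496]
 [-0.0496  0.0001 -0.9988]
 [ 0.0007 -1.     -0.0001]]
SHIFT [-0.0029 17.2686  0.4766] ROT [0.006  0.0456 0.0408]
```

View pics/w15z.png

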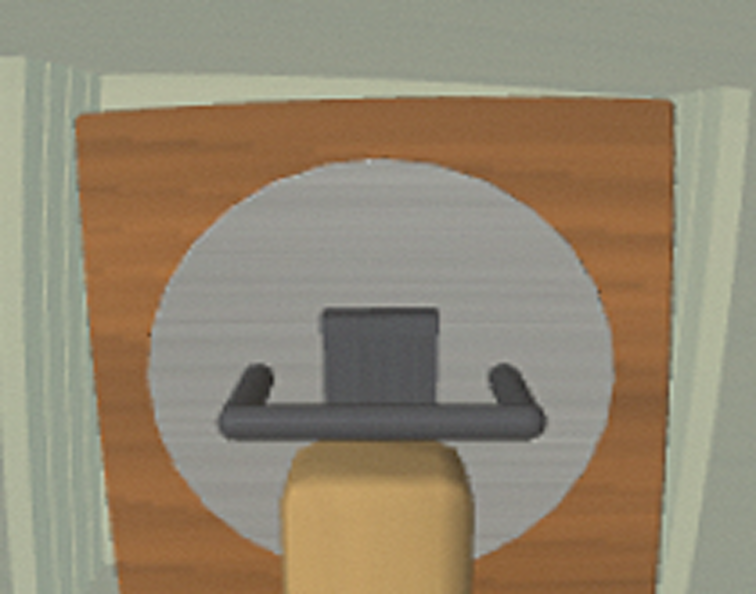

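Call:
drive_tool(
  series=[
    [0, 3, 0, 0, 0, 0, 5],
    [0, 7, 0, 0, 0, 0, 5],
    [0, 11, 0, 0, 0, 0, 5],
    [0, 15, 0, 0, 0, 0, 5],
    [0, 17, 0, 0, 0, 0, 5],
  ],
)

```text
clock: 14.6
tcp_pos: [0.5285, -0.0079, 0.1254]
orientation: [-0.056, 2.197, -2.197]
contact_force: [-0.2, 0.2, -1.9]
grip_width: 0.0204
```

Call:
drive_tool(
  series=[
    [0, 0, 0, 0, 0, 0, 5],
    [0, 0, 0, 0, 0, 0, 5],
  ],
)

```text
clock: 14.8
tcp_pos: [0.5284, -0.0078, 0.1253]
orientation: [-0.057, 2.197, -2.197]
contact_force: [-0.3, -0.4, -2.5]
grip_width: 0.02
```

```bash
python3 -c "
from h import *
d=grab('wrist','w16.png')
go([.458,-.011,.1258],2.8)
cv2.imwrite('pics/w16z.png',cv2.resize(d['frame'][60:240,215:425],None,fx=3.6,fy=3.3,interpolation=2))
d=grab('scene','s16.png')
cv2.imwrite('pics/s16z.png',cv2.resize(d['frame'][120:260,230:390],None,fx=4.5,fy=4.2,interpolation=2))
"
```

```text
t 14.85 tcp [ 0.5285 -0.0078  0.1255] F [ 0.995  -0.1432 -2.3669] M [ 0.0442 -0.0769 -0.0056] w 0.020057174837364335 q [ 0.0256  0.3773 -0.1573  1.9919  0.0819  0.7798 -1.7003]
[[-0.9988 -0.0015  0.0497]
 [-0.0497  0.     -0.9988]
 [ 0.0015 -1.     -0.0001]]
SHIFT [70.6067 -0.2255 -0.3554] ROT [0.0052 0.0465 0.0841]
```

View pics/w16z.png

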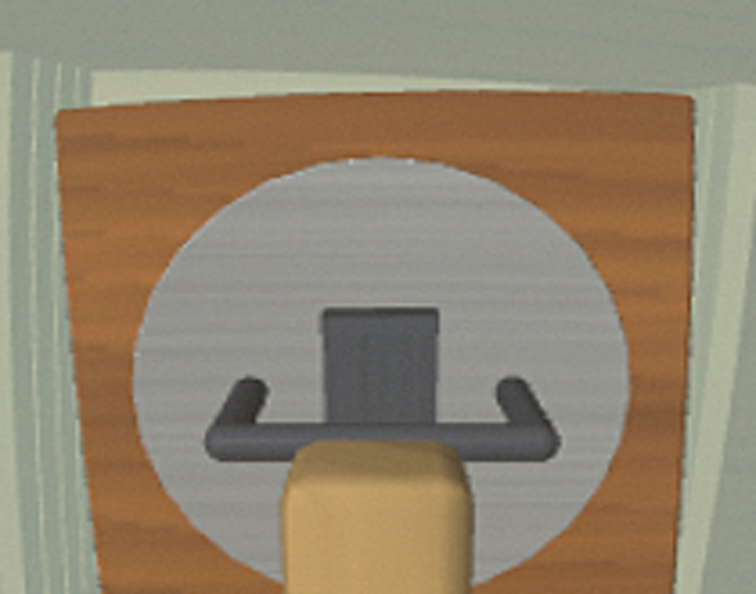

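View pics/s16z.png

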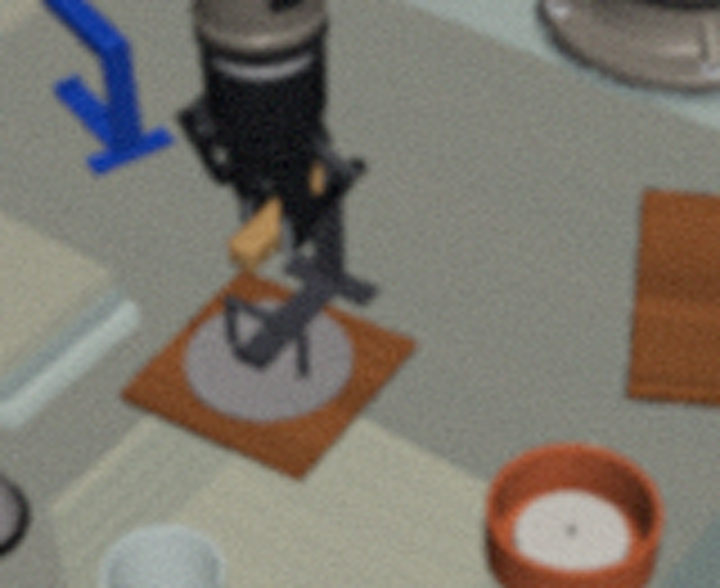

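Lid sits flat and central; blade is free below the bar. Drawing back.

Call:
drive_tool(
  series=[
    [5, 0, 0, 0, 0, 0, 5],
    [14, 0, 0, 0, 0, 0, 5],
    [24, 0, 0, 0, 0, 0, 5],
    [32, 0, 0, 0, 0, 0, 5],
    [38, 0, 0, 0, 0, 0, 5],
  ],
)

```text
clock: 15.4
tcp_pos: [0.4894, -0.0099, 0.1256]
orientation: [-0.056, 2.197, -2.197]
contact_force: [-0.8, 0.4, -1.9]
grip_width: 0.0206
```

Call:
drive_tool(
  series=[
    [8, 0, 0, 0, 0, 0, 5],
    [18, 0, 0, 0, 0, 0, 5],
    [27, 0, 0, 0, 0, 0, 5],
    [32, 0, 0, 0, 0, 0, 5],
    [32, 0, 0, 0, 0, 0, 5],
  ],
)

```text
clock: 15.9
tcp_pos: [0.4566, -0.0116, 0.1257]
orientation: [-0.057, 2.197, -2.198]
contact_force: [-0.4, 0.8, -2.5]
grip_width: 0.0202
```

```bash
python3 -c "
from h import *
d=grab('wrist','w17.png')
go([.458,-.011,.24],2.8)
"
```

```text
t 15.95 tcp [ 0.4574 -0.0115  0.1258] F [ 0.7979 -0.3676 -1.9899] M [ 0.0396 -0.0543 -0.0308] w 0.020080014778108057 q [ 0.0374  0.2753 -0.1712  2.1479  0.0699  0.7247 -1.7011]
[[-0.9988 -0.0013  0.0496]
 [-0.0496 -0.0002 -0.9988]
 [ 0.0013 -1.      0.0001]]
SHIFT [  -0.4916 -114.1954   -0.4588] ROT [-0.0049  0.0413  0.0768]
```

View pics/w17.png

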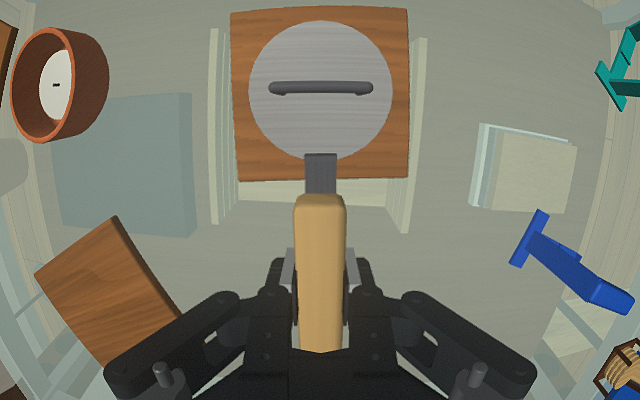

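Call:
drive_tool(
  series=[
    [3, -15, 0, 0, 0, 0, 5],
    [3, -40, 0, 0, 0, 0, 5],
    [3, -70, 0, 0, 0, 0, 5],
    [3, -100, 0, 0, 0, 0, 5],
    [3, -110, 0, 0, 0, 0, 5],
  ],
)

```text
clock: 16.45
tcp_pos: [0.4566, -0.0114, 0.2387]
orientation: [-0.05, 2.194, -2.194]
contact_force: [0.0, -0.4, -1.7]
grip_width: 0.0202
```

```bash
python3 -c "
from h import *
go([.591,-.2215,.24],15.2)
"
```

```text
t 16.45 tcp [ 0.4566 -0.0114  0.2387] F [ 0.0044 -0.4292 -1.6694] M [-0.0293 -0.1122  0.0024] w 0.02015830720630178 q [ 0.0534  0.1138 -0.1779  2.039   0.0245  0.9866 -1.658 ]
[[-0.9988  0.0041  0.0496]
 [-0.0496  0.0002 -0.9988]
 [-0.0041 -1.      0.    ]]
SHIFT [-123.7833   -0.7422  216.5211] ROT [ -0.0272 -12.3564  -0.2355]
```

Call:
drive_tool(
  series=[
    [-15, 0, 25, 0, -1.5, 0, 5],
    [-37, 0, 65, 0, -4, 0, 5],
    [-62, 0, 108, 0, -6, 0, 5],
    [-85, 0, 150, 0, -8, -0.1, 5],
    [-105, -0.7, 184, 0, -10, -0.2, 5],
  ],
)

```text
clock: 16.95
tcp_pos: [0.5713, -0.1928, 0.2386]
orientation: [-0.237, 2.102, -2.104]
contact_force: [0.7, -0.4, -2.0]
grip_width: 0.0202
```

```bash
python3 -c "
from h import *
go([.591,-.2215,.18],15.2)
"
```

```text
t 16.95 tcp [ 0.5713 -0.1928  0.2386] F [ 0.7    -0.3561 -2.0401] M [ 0.0427 -0.0737 -0.0031] w 0.020219677160407793 q [ 0.2729  0.3543 -0.066   1.7231  0.0273  1.0653 -1.1489]
[[-0.975  -0.0005  0.2223]
 [-0.2223 -0.0009 -0.975 ]
 [ 0.0007 -1.      0.0008]]
SHIFT [-12.8817  58.5726  32.3365] ROT [-0.0425 -2.358   0.0388]
```

Call:
drive_tool(
  series=[
    [-8, 5, 20, 0, -1.5, 0, 5],
    [-12.9, 20, 30, 0, -2.4, 0, 5],
    [-12.9, 38, 32.3, 0, -2.4, 0, 5],
    [-12.9, 52, 32.3, 0, -2.4, 0, 5],
    [-12.9, 58.5, 32.3, 0, -2.4, 0, 5],
  ],
)

```text
clock: 17.45
tcp_pos: [0.5895, -0.2198, 0.1772]
orientation: [-0.284, 2.082, -2.079]
contact_force: [0.4, -0.4, -1.9]
grip_width: 0.02
```

Call:
drive_tool(
  series=[
    [0, 0, 0, 0, 0, 0, 5],
    [0, 0, 0, 0, 0, 0, 5],
  ],
)

```text
clock: 17.65
tcp_pos: [0.5894, -0.2188, 0.1771]
orientation: [-0.286, 2.082, -2.078]
contact_force: [0.5, -0.3, -1.8]
grip_width: 0.0202
```

```bash
python3 -c "
from h import *
d=grab('wrist','w18.png')
go([.591,-.2215,.0918],15.2)
"
```

```text
t 17.7 tcp [ 0.5898 -0.2192  0.1777] F [ 0.7494 -0.1934 -2.9189] M [ 0.0684 -0.0825  0.0431] w 0.020063989607437757 q [ 0.3052  0.4578 -0.0652  1.7158  0.0349  0.9731 -1.0758]
[[-0.9643 -0.0038  0.2648]
 [-0.2649  0.0009 -0.9643]
 [ 0.0035 -1.     -0.0019]]
SHIFT [-0.8566 85.8907  2.7079] ROT [0.1083 0.1581 0.1983]
```

View pics/w18.png

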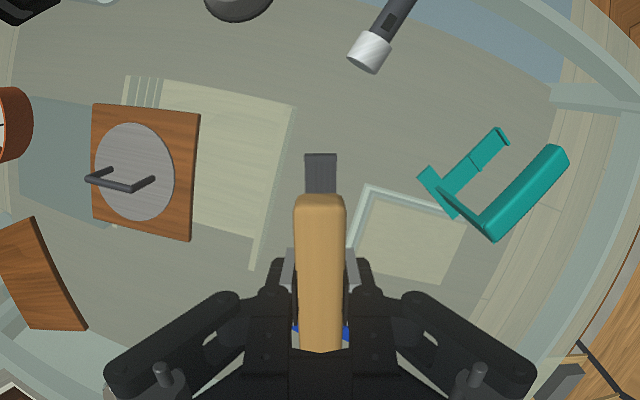

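Call:
drive_tool(
  series=[
    [-1, 20, 2.5, 0.1, 0, 0.2, 5],
    [-1, 45, 2.5, 0.1, 0, 0.2, 5],
    [-1, 65, 2.5, 0.1, 0, 0.2, 5],
    [-1, 76, 2.5, 0.1, 0, 0.2, 5],
    [-1, 80, 2.5, 0.1, 0, 0.2, 5],
  ],
)

```text
clock: 18.2
tcp_pos: [0.5909, -0.221, 0.0973]
orientation: [-0.281, 2.079, -2.078]
contact_force: [-0.0, 0.3, -2.0]
grip_width: 0.02
```

Call:
drive_tool(
  series=[
    [0, 0, 0, 0, 0, 0, 5],
    [0, 0, 0, 0, 0, 0, 5],
  ],
)

```text
clock: 18.4
tcp_pos: [0.5918, -0.2212, 0.0984]
orientation: [-0.279, 2.077, -2.078]
contact_force: [0.1, -0.1, -1.6]
grip_width: 0.0204
```

```bash
python3 -c "
from h import *
go([.591,-.2215,.0918],15.2)
"
```

```text
t 18.4 tcp [ 0.5918 -0.2212  0.0984] F [ 0.1282 -0.1191 -1.5744] M [-0.0431 -0.0998 -0.0053] w 0.02043591355610025 q [ 0.3064  0.5522 -0.064   1.7695  0.0457  0.8202 -1.0818]
[[-0.9642  0.0012  0.2651]
 [-0.2651 -0.0001 -0.9642]
 [-0.0011 -1.      0.0004]]
SHIFT [0.8072 6.5885 0.0461] ROT [-0.0249  0.1711 -0.0623]
```

Call:
drive_tool(
  series=[
    [0, 1.5, 0, 0, 0, 0, 5],
    [0, 3, 0, 0, 0, 0, 5],
    [0, 4, 0, 0, 0, 0, 5],
    [0, 5, 0, 0, 0, 0, 5],
    [0, 5.5, 0, 0, 0, 0, 5],
  ],
)

```text
clock: 18.9
tcp_pos: [0.5917, -0.2212, 0.0928]
orientation: [-0.279, 2.077, -2.078]
contact_force: [0.1, 0.2, -2.4]
grip_width: 0.0205
```

Call:
drive_tool(
  series=[
    [0, 0.3, 0, 0, 0, 0, 5],
    [0, 0.6, 0, 0, 0, 0, 5],
    [0, 0.9, 0, 0, 0, 0, 5],
    [0, 1, 0, 0, 0, 0, 5],
  ],
)

```text
clock: 19.3
tcp_pos: [0.5918, -0.2212, 0.0919]
orientation: [-0.279, 2.077, -2.078]
contact_force: [-0.1, 1.0, -1.3]
grip_width: 0.02
```

```bash
python3 -c "
from h import *
go([.591,-.2215,.0918],15.2)
"
```

```text
t 19.3 tcp [ 0.5918 -0.2212  0.0919] F [-0.0724  0.9503 -1.2638] M [ 0.0511 -0.0193 -0.0356] w 0.020005646797762712 q [ 0.3061  0.5606 -0.0638  1.773   0.0466  0.8083 -1.0826]
[[-0.9642  0.0011  0.2651]
 [-0.2651 -0.0001 -0.9642]
 [-0.0011 -1.      0.0004]]
SHIFT [0.8358 0.0654 0.0985] ROT [-0.0217  0.1737 -0.061 ]
```

Call:
drive_tool(
  series=[
    [0, 0.4, 0, 0, 0, 0, 5],
    [0, 0.8, 0, 0, 0, 0, 5],
    [0, 1, 0, 0, 0, 0, 5],
    [0, 1, 0, 0, 0, 0, 5],
  ],
)

```text
clock: 19.7
tcp_pos: [0.5918, -0.2214, 0.0918]
orientation: [-0.279, 2.077, -2.078]
contact_force: [-3.2, 0.4, 6.1]
grip_width: 0.0209
```

```bash
python3 -c "
from h import *
go([.591,-.2215,.0918],15.2)
"
```

```text
t 19.7 tcp [ 0.5918 -0.2214  0.0918] F [-3.2042  0.4037  6.0713] M [ 0.3153  0.6556 -0.0215] w 0.020914498840636758 q [ 0.3062  0.5607 -0.0636  1.773   0.0466  0.8078 -1.0827]
[[-0.9643  0.0014  0.2648]
 [-0.2648 -0.0003 -0.9643]
 [-0.0013 -1.      0.0006]]
SHIFT [ 0.8326 -0.0258 -0.1164] ROT [-0.0353  0.1542 -0.074 ]
```

Call:
drive_tool(
  series=[
    [0, 0, 0, 0, 0, 0, 18],
    [0, 0, 0, 0, 0, 0, 24],
    [0, 0, 0, 0, 0, 0, 30],
    [0, 0, 0, 0, 0, 0, 42],
    [0, 0, 0, 0, 0, 0, 54],
  ],
  squeeze=30,
)

```text
clock: 20.2
tcp_pos: [0.592, -0.2213, 0.0918]
orientation: [-0.279, 2.077, -2.078]
contact_force: [0.4, -0.1, 0.0]
grip_width: 0.0536
```

Call:
drive_tool(
  series=[
    [0, 0, 0, 0, 0, 0, 60],
    [0, 0, 0, 0, 0, 0, 60],
  ],
)

```text
clock: 20.4
tcp_pos: [0.5919, -0.2214, 0.0917]
orientation: [-0.279, 2.077, -2.078]
contact_force: [-0.1, -0.4, -0.0]
grip_width: 0.0598
```

```bash
python3 -c "
from h import *
d=grab('wrist','w19.png')
go([.591,-.2215,.2],15.2)
"
```

```text
t 20.45 tcp [ 0.592  -0.2214  0.0917] F [ 0.1776  0.4469 -0.9728] M [-0.0261 -0.0065  0.0304] w 0.05986639256390324 q [ 0.3061  0.5609 -0.0637  1.7729  0.0467  0.8077 -1.0827]
[[-0.9643  0.0015  0.265 ]
 [-0.265  -0.0003 -0.9643]
 [-0.0014 -1.      0.0007]]
SHIFT [   0.8109 -108.2557   -0.0374] ROT [-0.0388  0.1646 -0.0806]
```

View pics/w19.png

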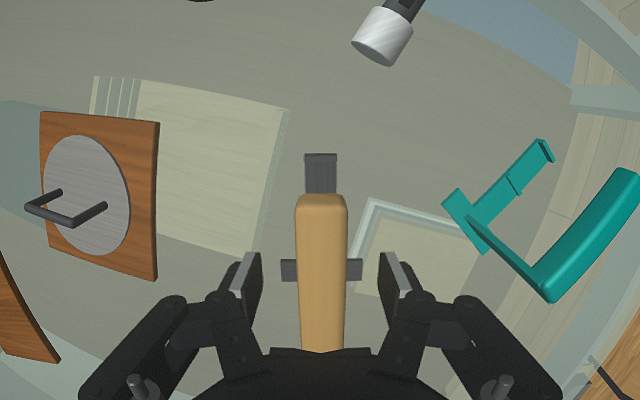

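Released, lifter standing. Retreat straight up.

Call:
drive_tool(
  series=[
    [0, -10, 0, 0, 0, 0, 60],
    [0, -30, 0, 0, 0, 0, 60],
    [0, -60, 0, 0, 0, 0, 60],
    [0, -95, 0, 0, 0, 0, 60],
    [0, -120, 0, 0, 0, 0, 60],
  ],
)

```text
clock: 20.95
tcp_pos: [0.5925, -0.2216, 0.2149]
orientation: [-0.276, 2.075, -2.078]
contact_force: [0.7, -0.1, -0.5]
grip_width: 0.0597
```

Call:
drive_tool(
  series=[
    [20, -20, 0, 0, 0, 0, 60],
    [60, -40, 20, 0, 0, 0, 60],
    [100, -50, 50, 0, 0, 0, 60],
    [120, -50, 80, 0, 0, 0, 60],
    [120, -50, 80, 0, 0, 0, 60],
  ],
)

```text
clock: 21.45
tcp_pos: [0.4941, -0.3372, 0.2663]
orientation: [-0.266, 2.076, -2.088]
contact_force: [-0.2, -0.2, 0.5]
grip_width: 0.0601
```

Call:
drive_tool(
  series=[
    [0, 0, 0, 0, 0, 0, 60],
    [0, 0, 0, 0, 0, 0, 60],
    [0, 0, 0, 0, 0, 0, 60],
  ],
)

```text
clock: 21.75
tcp_pos: [0.4948, -0.3359, 0.2664]
orientation: [-0.268, 2.075, -2.086]
contact_force: [-0.7, -0.5, -0.2]
grip_width: 0.0599
```

Run:
```python
from h import *
d=grab('top','t20.png');s=grab('scene','s20.png');state()
f=d['frame'];hsv=cv2.cvtColor(f,cv2.COLOR_BGR2HSV)
cv2.imwrite('pics/t20z.png',cv2.resize(f[110:260,220:480],None,fx=3,fy=3,interpolation=2))
cv2.imwrite('pics/s20z.png',cv2.resize(s['frame'][120:300,150:400],None,fx=3.2,fy=3.2,interpolation=2))
x0,y0,x1,y1=305,175,385,250
h=hsv[y0:y1,x0:x1];m=((h[...,0]<14)&(h[...,1]>100)).astype(np.uint8)
k=np.vstack([c for c in cv2.findContours(m,cv2.RETR_EXTERNAL,cv2.CHAIN_APPROX_NONE)[0] if cv2.contourArea(c)>20])
P=np.array([onz(d,p[0][0]+x0,p[0][1]+y0,.01)[:2] for p in k],np.float32);print('board',cv2.minAreaRect(P))
# hole = lid
mm=((h[...,1]<60)).astype(np.uint8)
```

```text
t 21.85 tcp [ 0.4948 -0.3359  0.2662] F [ 0.1715 -0.3711 -0.6455] M [-0.0244  0.0285 -0.081 ] w 0.0603490241610545 q [ 0.4994  0.3169 -0.0106  1.7109  0.0059  1.1075 -0.8236]
[[-0.9663  0.0046  0.2575]
 [-0.2575 -0.0047 -0.9663]
 [-0.0032 -1.      0.0058]]
board ((0.5467894673347473, -0.006932348012924194), (0.14734476804733276, 0.14679570496082306), 4.455329418182373)
```

View pics/t20z.png

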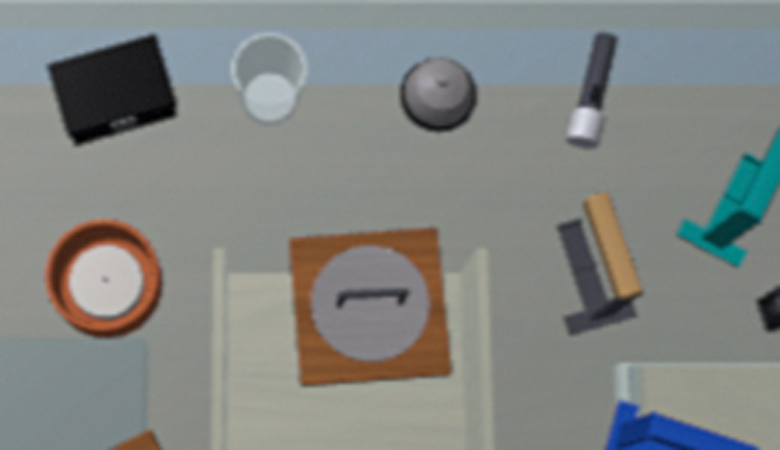

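View pics/s20z.png

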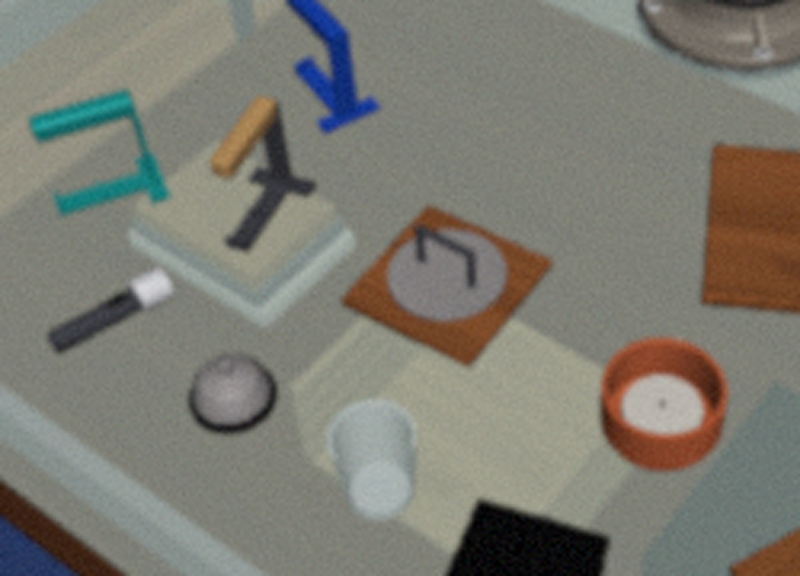

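```bash
python3 -c "
from h import *
print(r.hand_in())"
```

```text
the job is handed in; nothing more can be done
None
```

I lifted the lid off the pot by its loop, set it on the 150 mm board, and drew the lifter out. It now stands released on the glass where it started, and I handed the job in at about 22 s of the 72 s allowed.

- **Lid:** the last top and scene pictures show it lying flat, visually centred on the board. By kinematics it is within about 2 mm of the measured board centre. It hung level throughout, and only the lifter touched it.
- **Board and other things:** the board measures the same before and after, at (0.547, -0.007) m. The pot and the other things on the shelf look unmoved in the pictures; I did not measure them again.
- **Lifter:** it stands on its foot, with the gripper clear above and reading no contact force beyond noise.
- **Disagreements:** the wrist and top cameras differed by 3–4 mm on the lifter's position at the start, so I took the mean. They agreed to within 1 mm on the loop bar and to about 2 mm on the board. No check failed.

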